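Ready the condensate sampler for the overnight fuel-cell run

TASK

Ready the condensate sampler for the night run: first prove its two limit switches, pushing the roller arm at the carousel end over towards the carousel until it trips, holding it a moment and letting it spring back, then likewise the arm at the outer end outwards, forcing neither against its end stop. Then stand every sample bottle from the bench upright in a carousel compartment of its own, loading through the opening of the dial cover, and be sure that the compartment nearest the rods gets one. Finish with the cover's opening squarely over that nearest compartment and the drip head slid along its rods until the spout is over the compartment's middle, leaving the other things on the bench alone.

Things in the scene. Friction and masses are not known exactly. Their poses are not given: they have to be found in the camera images.
- sampler: Condensate sampler, fixed; place varies. Origin: on the bench on the carousel's axis; z up; own -y runs from the carousel along the rods, own +x is the limit switches' side. Carousel: white drum 290 mm across, rim 88 mm up, inner radius 140, five 72-degree compartments between 4 mm walls 88 mm high, each with a 70 mm square well for one bottle, 25 mm deep, floor 16 mm up.
- place0 (a point): Middle of the floor of the well in compartment 0, the one nearest the rods: 92 mm from the carousel axis along the sampler's own -y, 16 mm above the bench. The well's sides (square to that line) rise to 41 mm.
- place1 (a point): Middle of the floor of compartment 1: 72 degrees counter-clockwise (seen from above) from compartment 0, same radius and height.
- place2 (a point): Middle of the floor of compartment 2: 144 degrees counter-clockwise from compartment 0.
- place3 (a point): Middle of the floor of compartment 3: 216 degrees counter-clockwise from compartment 0.
- place4 (a point): Middle of the floor of compartment 4: 288 degrees counter-clockwise from compartment 0.
- cover (a joint): Dial cover: aluminium disc, 296 mm across, 6 mm thick, underside 90 mm up, turning on the carousel axis. Rad, grows counter-clockwise from above; at 0 or a whole turn (6.283) the opening is over compartment 0, at 1.257 over 1, at 2.513 over 2 and so on. Turns either way at about 0.1 N m, has no stop between -8 and 8, stays where left.
- opening (a point): Middle of the cover's opening, 92 mm from the axis, at the height of the cover's top face (96 mm). The opening is a slice of 66 degrees cut through the disc from about 40 mm radius out to the rim; it turns with the cover.
- cover_grip (a point): Grip point of the cover's handle, on the carousel axis, 118 mm up. The handle is a black bar 70 mm long, 16 mm thick, 97 to 128 mm up; its length lies square to the line from the axis to the opening (point's own x along the bar, own -y towards the opening).
- switch_in (a joint): Arm of the limit switch at the carousel end: 0 = upright at rest (a stop), grows in rad as it leans towards the carousel (sampler's own +y). Trips at 0.44 rad (25 degrees, roller 21 mm aside); end stop 1.2 rad; a spring returns it; the push at the roller is 2 to 4 N.
- roller_in (a point): Centre of that arm's roller: black, 22 mm diameter, 12 mm wide, its axis along the sampler's own x. Steel arm 50 mm long, pivoting 65 mm above the bench; at rest the roller's centre is 115 mm up, 36 mm to own +x of the rods' centre line, at own y = -215 mm.
- switch_out (a joint): Arm of the limit switch at the outer end of the rods: as switch_in, but it grows as the arm leans outwards, away from the carousel (own -y). Trips at 0.44 rad, end stop at 1.2 rad.
- roller_out (a point): Centre of the outer arm's roller, same size and height, at own y = -450 mm.
- head (a joint): Drip head: aluminium carriage 50 x 44 mm on the rods, with mast and an arm (top 126 mm up) reaching 158 mm to a spout. In m, grows towards the carousel; stops at 0 and 0.215; at 0.180 the spout is over compartment 0's middle. Friction about 1.5 N; stays where left. A steel dog 16 mm wide sticks out 58 mm to the switch side, 101 to 109 mm up.
- head_grip (a point): Grip point of the head: middle of a black upright tab on top of the mast, 148 mm above the bench. The tab is 14 mm thick across the rods (own x), 30 mm along them, 126 to 160 mm above the bench.
- spout (a point): Lower end of the spout, 12 mm diameter, 103 mm above the bench, 158 mm from the tab towards the carousel.
- bottle1: Straight-sided open-mouthed sample bottle of white plastic with a thick heavy base, 46 mm diameter, 70 mm tall, about 130 g, standing on the bench to the right of the sampler. Origin: centre of its underside, z up along the bottle. Two, three or four bottles are present; all are alike.
- bottle2: Sample bottle like bottle1.
- bottle3: Sample bottle like bottle1.
- bottle4: Sample bottle like bottle1.
- spanner: Bystander: steel spanner 170 mm long lying on the bench. Leave it.
- trap: Bystander: water trap, a pale see-through bowl between a black foot and a grey cap, 72 mm diameter, 100 mm tall. Leave it.
- elbow: Bystander: black pipe elbow, about 50 mm long, lying on the bench. Leave it.

How it is judged:
By the outcome, as a careful person would: the job done as asked, in the order asked, and still so for the second after the job is handed in, with the robot touching nothing.
Of bottle1, bottle2, bottle3, bottle4 only 2 to 4 are there at a start; the rules pass over those that are not, and their reading is None.
At some moment in a run one of bottle1, bottle2, bottle3, bottle4 may be knocked a few centimetres aside while the robot is not near it.
It also fails if it takes over 210 s, if anything falls off the work surface, if the arm or the gripper's body presses on something with over 40 N, if the wrist force passes 120 N, or if a joint passes its speed limit or range.

ROBOT

A 6-joint arm with a two-finger parallel gripper is mounted at the origin on the work surface. World frame = base frame: x ahead of the robot, y to its left, z up, the work surface at z = 0. Lengths are in mm, angles in degrees, forces in N, time in s.
With the tool pointing down it reaches from about 275 to 850 mm from the base axis. Payload 5.2 kg.
Tool frame: the origin (TCP) lies at the very end of the fingers, on their centre line; the grasp point (between the pads) lies 19 mm behind it; y points along the fingers, x is the direction in which the jaws open and shut, and the axes are right-handed (so a half turn about y gives the same grasp; the last joint's range is limited). The gripper opens to 85 mm and grips with 20 to 120 N. Pads are 22 mm wide; open, the fingers measure 114 mm over their backs; the gripper's body (76 mm by 85 mm) begins 54 mm behind the grasp point. The pads swing forward as they close: fully open they stand 13 mm farther back than shut.
Start: joints at [-88.797, 14.817, 87.949, -0, 77.235, -11.62], TCP at [122.086, -536.284, 231.31] pointing down, gripper open.
Joint ranges: [-179.93, 179.93], [-52.35, 119.4], [10.71, 147.94], [-69.91, 249.91], [12.55, 155.21], [-178.61, 178.61]. Speed limits (degrees/s): [147.25, 147.25, 180, 180, 180, 180].

INTERFACE

Orientations are given as [roll, pitch, yaw] about the fixed x, y, z axes, in that order (R = Rz(yaw) Ry(pitch) Rx(roll)).
In Python, from plant import bot gives the robot as it stands.
- The arm moves only by the tool send_rows, never from a script. Its argument "increments" is text: rows parted by semicolons, each of 7 numbers parted by spaces: the shift along the world's x, y, z in m, then the turn, a rotation vector about the world's x, y, z in degrees, then the gripper's target within -1 to 1 (shut at 1, half-way at 0, fully open at -1). A call has 1 to 20 rows; each row is the pose to reach, as a shift and turn from the pose commanded when the call began; what a row does not reach only later rows make up. A row lasts 1/8 s, in which the tool goes at most 62.5 mm and 10.7 degrees, less where a joint would pass 70% of its speed; a pose out of reach is approached as far as the arm can. A call with a gripper value outside its range is refused whole. The fingers move at their own pace and stop on an object; the grip force is fixed at half the most. Time passes only in rows, so rows that repeat a pose let the fingers close. It gives the time, the measured TCP pose, the force and the opening at its end, in the units of the state.
- bot.sense(): the state, without advancing time (a new reading comes with each control period).
- bot.get_image(name): name is "side" or "top" or "wrist"; returns the picture (400x640x3 uint8, red, green, blue); there is no depth.
- bot.camera_model(name): a dict with "fx", "fy", "cx", "cy" (pixels), "R" (3x3) and "t" (3): a world point X has camera coordinates R X + t; the wrist camera has in their place "mount" (4x4, takes a point from camera to tool coordinates, whose origin is the TCP and whose axes are the tool frame's). Camera axes: x right, y down, z forward; pixel columns grow to the right and rows downward; lengths in mm; the calibration is good to about 2 mm. A picture is of the moment at which its call begins: read the wrist's pose just before it. camera_model takes no time and is no camera call.
- bot.finish_job(): hands the job in, once; it reports no verdict.
The state is a dict: "clock": time; "joint_pos": joint angles; "joint_velocities": joint speeds; "joint_torque": joint torques, N m; "tcp_pos": TCP position; "tcp_rot": TCP orientation; "contact_force": force on the tool from outside, world axes, zero at the start; "ft_torque": the same for the moment, N m; "finger_gap": finger opening in mm.
Only numpy, scipy, OpenCV 4.12 (cv2) and the standard library are available. Lean on these libraries where they do the work, as an engineer would, in place of code of your own. Each camera call takes 0.05 s, during which the arm holds its last target.

## Working session

There is one attempt and no reset: what is moved stays moved. The work goes in short steps, Python scripts to look and compute and a tool call to move; the robot and the scene stay as the last step left them, time stands still between calls to the robot, and variables do not carry over. Pictures are saved under pics/ and viewed, and the job is handed in when it is done.

Besides the shell and the picture viewer there is one more tool, called after ">>>" as name(argument=value, ...) on one line, values as JSON. send_rows: Moves the arm, as the interface text tells. Its arguments: {"type":"object","properties":{"increments":{"type":"string"}},"required":["increments"]}

```bash
ls; mkdir -p pics
python3 - <<'E'
from plant import bot
import cv2
s=bot.sense();print(s)
for n in ["top","side","wrist"]:
    im=bot.get_image(n);cv2.imwrite(f"pics/a_{n}.png",im[:,:,::-1]);
    print(n,bot.camera_model(n))
E
```

```text
pics
{'clock': 0.0, 'joint_pos': array([-8.87970763e+01,  1.48589316e+01,  8.80106973e+01,  2.88435853e-04,
        7.72349617e+01, -1.16189812e+01]), 'joint_velocities': array([ 0.05207391, -0.13029228,  0.00663477, -0.04344939, -0.07908094,
        0.14827838]), 'joint_torque': array([ 7.67118599e-04, -4.46021926e+01, -2.90563416e+01, -4.97073434e-04,
        1.17464646e-02,  1.19071566e-05]), 'tcp_pos': array([ 122.07572653, -535.74285485,  230.48043839]), 'tcp_rot': array([-89.97865974,   0.10239079, -77.17814005]), 'contact_force': array([-0.3413835 ,  0.06243106,  0.12440507]), 'ft_torque': array([-0.03342785, -0.01346887, -0.01136883]), 'finger_gap': 85.18178403088467}
top {'fx': 516.1216635363639, 'fy': 516.1216635363639, 'cx': 314.81491217098085, 'cy': 200.81122597281407, 'R': array([[-0.0042223 , -0.99985218,  0.01666699],
       [-0.99090316,  0.00194142, -0.13456287],
       [ 0.13451062, -0.01708354, -0.99076488]]), 't': array([ -46.52338792,  583.16874585, 1373.01001496])}
side {'fx': 431.0197029407542, 'fy': 431.0197029407542, 'cx': 324.9030335918897, 'cy': 192.0826977259521, 'R': array([[-0.89256005, -0.45045727, -0.02061069],
       [-0.21965715,  0.47424879, -0.85254843],
       [ 0.39381123, -0.75642338, -0.52224169]]), 't': array([528.18615434, 229.18560026, 819.44764103])}
wrist {'fx': 284.33583040410554, 'fy': 284.33583040410554, 'cx': 317.802641222853, 'cy': 198.84440236014223, 'mount': array([[ 9.99997953e-01,  1.40414536e-03, -1.45687813e-03,
         1.40295864e+00],
       [ 1.81756814e-03, -3.06967394e-01,  9.51718296e-01,
        -1.44030571e+02],
       [ 8.89136742e-04, -9.51718996e-01, -3.06969318e-01,
         7.95545153e+01],
       [ 0.00000000e+00,  0.00000000e+00,  0.00000000e+00,
         1.00000000e+00]])}
```

View pics/a_top.png

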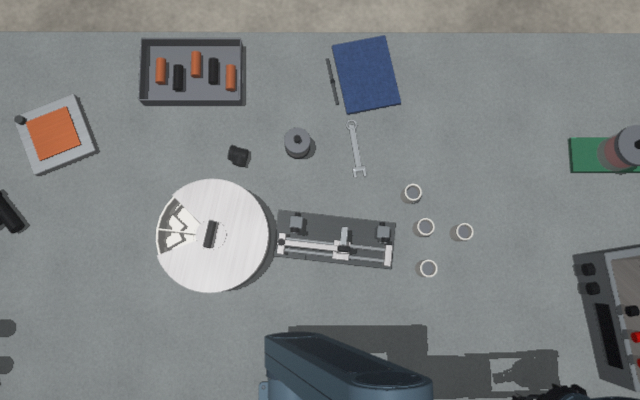

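View pics/a_side.png

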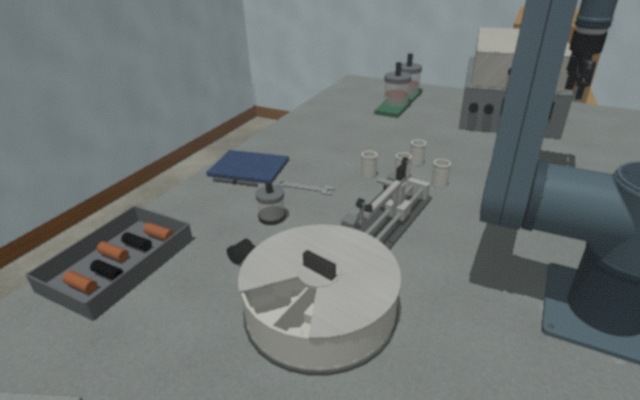

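View pics/a_wrist.png

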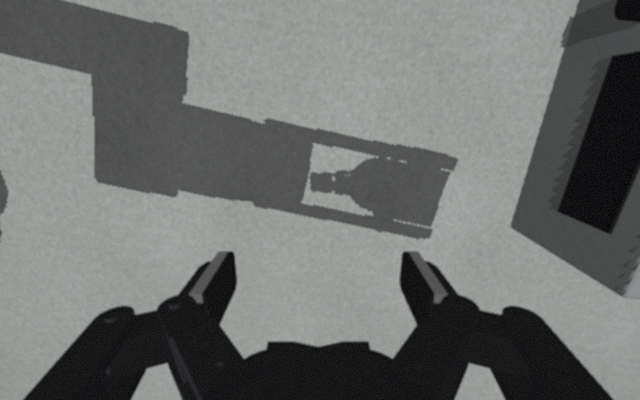

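The top view shows the drum at about (212,236), with the opening facing left near (178,235). The rods run right to (390,250), with switches at (297,222) and (383,232). There are four bottles at about (413,192), (425,227), (464,231) and (428,268), plus the spanner, trap and elbow. I'll enlarge crops next.

```bash
cat > h.py <<'E'
import numpy as np, cv2
from plant import bot
from scipy.spatial.transform import Rotation as Ro
def pix2w(m,u,v,z,R=None,t=None):
    R=np.array(m['R']) if R is None else R; t=np.array(m['t']) if t is None else t
    d=R.T@np.array([(u-m['cx'])/m['fx'],(v-m['cy'])/m['fy'],1]); c=-R.T@t
    return c+d*(z-c[2])/d[2]
def w2pix(m,X,R=None,t=None):
    R=np.array(m['R']) if R is None else R; t=np.array(m['t']) if t is None else t
    p=R@np.array(X)+t; return np.array([m['fx']*p[0]/p[2]+m['cx'],m['fy']*p[1]/p[2]+m['cy']])
def wristRt(m,s):
    T=np.eye(4);T[:3,:3]=Ro.from_euler('xyz',s['tcp_rot'],degrees=True).as_matrix();T[:3,3]=s['tcp_pos']
    W=np.linalg.inv(T@np.array(m['mount'])); return W[:3,:3],W[:3,3]
def crop(src,x,y,w,h,k,out):
    im=cv2.imread(src)[y:y+h,x:x+w]; cv2.imwrite(out,cv2.resize(im,None,fx=k,fy=k,interpolation=cv2.INTER_CUBIC))
E
python3 - <<'E'
from h import *
crop('pics/a_top.png',150,170,130,130,4,'pics/c1.png')
crop('pics/a_top.png',265,195,140,80,5,'pics/c2.png')
crop('pics/a_top.png',395,175,90,110,5,'pics/c3.png')
E
```

```text
(no output)
```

View pics/c1.png

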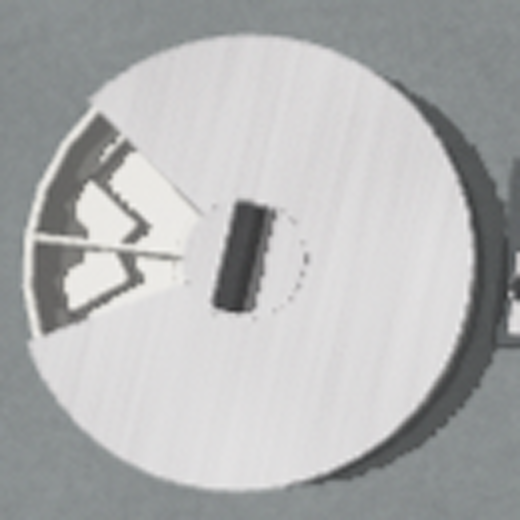

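View pics/c2.png

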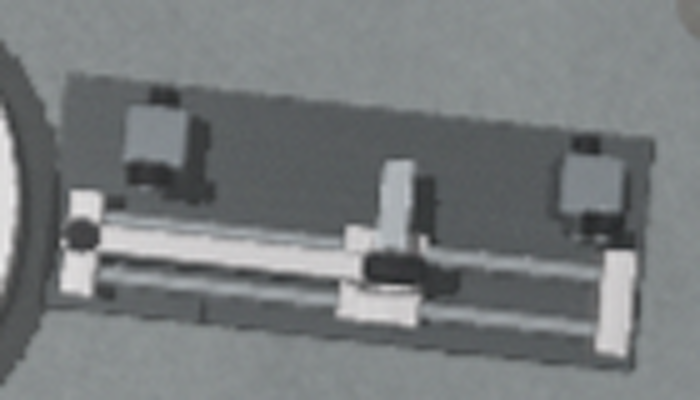

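View pics/c3.png

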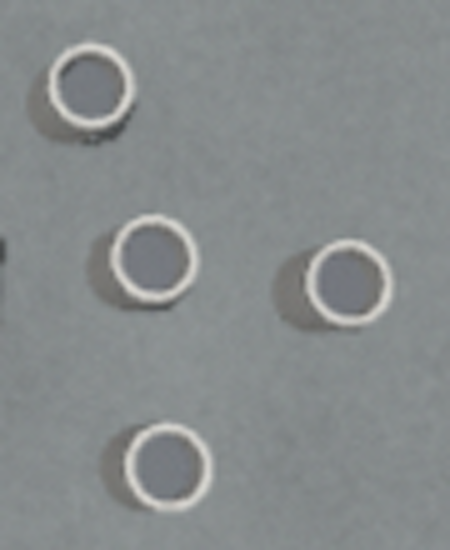

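Run:
```python
from h import *
m=bot.camera_model('top')
P=lambda n,u,v,z:print(n,np.round(pix2w(m,u,v,z),1)) or pix2w(m,u,v,z)
P('L',156.3,236,96);P('R',268.5,236,96);P('T',212,178.3,96);P('B',212,292.8,96)
c=P('handle',210,234.2,128)
h1=P('h1',150+252/4,170+203/4,128);h2=P('h2',150+229/4,170+307/4,128)
ri=P('roll_in',294.8,229.8,120);ro=P('roll_out',384.2,240,120)
t=P('tab',265+393/5,195+268/5,160);s=P('spout',281.4,242.2,126)
d=ro-ri;print('yaw of -y',np.degrees(np.arctan2(d[1],d[0]))+90,np.linalg.norm(d))
d=t-s;print('yaw tab-spout',np.degrees(np.arctan2(d[1],d[0]))+90,np.linalg.norm(d))
for n,u,v in [('b1',92,86),('b2',155,258),('b3',349,283),('b4',168,466)]: P(n,395+u/5,175+v/5,70)
```

```text
L [484.2 363.7  96. ]
R [483.3  73.4  96. ]
T [635.8 223.3  96. ]
B [338.5 216.6  96. ]
handle [486.2 219.2 128. ]
h1 [520.4 212.4 128. ]
h2 [454.5 225.4 128. ]
roll_in [497.4   4.6 120. ]
roll_out [ 470.5 -224.2  120. ]
tab [ 447.3 -117.   160. ]
spout [465.5  38.4 126. ]
yaw of -y -6.685761456013125 230.3340212564604
yaw tab-spout -6.675585205056009 160.1135951626895
b1 [ 601.8 -313.4   70. ]
b2 [ 508.9 -344.4   70. ]
b3 [ 495.2 -447.9   70. ]
b4 [ 398.7 -347.6   70. ]
```

>>> send_rows(increments="0.1 0.1 0.07 0 0 -10 1;0.348 0.476 0.07 0 0 -19.5 1;0.348 0.476 0.07 0 0 -19.5 1;0.348 0.476 0.07 0 0 -19.5 1;0.348 0.476 0.07 0 0 -19.5 1;0.348 0.476 0.07 0 0 -19.5 1;0.348 0.476 0.07 0 0 -19.5 1;0.348 0.476 0.07 0 0 -19.5 1;0.348 0.476 0.07 0 0 -19.5 1;0.348 0.476 0.07 0 0 -19.5 1;0.348 0.476 0.07 0 0 -19.5 1;0.348 0.476 0.07 0 0 -19.5 1;0.348 0.476 0.07 0 0 -19.5 1;0.348 0.476 0.07 0 0 -19.5 1;0.348 0.476 0.07 0 0 -19.5 1")

```text
clock: 2.02
tcp_pos: [469.8, -60.9, 301.4]
tcp_rot: [-90.0, -0.0, -96.8]
contact_force: [0.0, -0.0, -0.2]
finger_gap: 0.2
```

Run:
```python
from h import *
s=bot.sense();im=bot.get_image('wrist');cv2.imwrite('pics/b_w.png',im[:,:,::-1]);print(s['tcp_pos'],s['tcp_rot'],s['clock'])
m=bot.camera_model('wrist');R,t=wristRt(m,s)
th=np.radians(-6.7);c=np.array([486.5,219.5,0]);ox=np.array([np.cos(th),np.sin(th),0]);oy=np.array([-np.sin(th),np.cos(th),0])
for n,x,y,z in [('rin',36,-215,115),('rout',36,-450,115),('tab',0,-338,160),('axis',0,0,128),('p0',0,-92,96)]:
    print(n,w2pix(m,c+x*ox+y*oy+[0,0,z],R,t))
```

```text
[469.83680163 -60.93119194 301.36651064] [-8.99958017e+01 -3.69023657e-03 -9.67540288e+01] 2.025
rin [261.42143954 160.93555522]
rout [462.22990933 160.97372416]
tab [371.55879334 202.37921287]
axis [ 77.0686526  193.51873402]
p0 [169.46544814 186.26957878]
```

View pics/b_w.png

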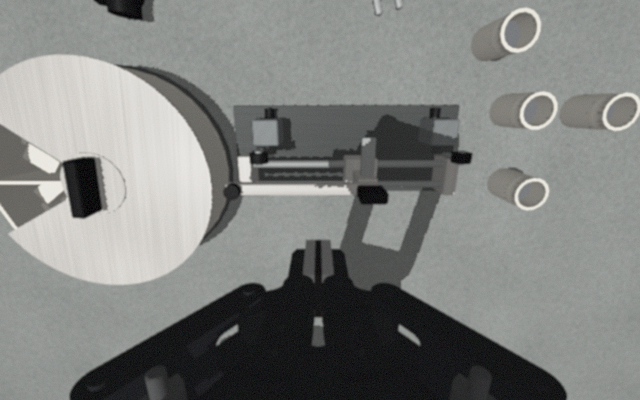

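The wrist view shows the rollers at about (258,157) and (461,157), the tab at (373,194), the spout at (232,190) and the handle at (84,187). These sit a few pixels above the prediction, so I'll cross-check with an enlarged crop.

Run:
```python
from h import *
s=bot.sense();m=bot.camera_model('wrist');R,t=wristRt(m,s)
print(w2pix(m,s['tcp_pos'],R,t))
crop('pics/b_w.png',225,95,250,120,3.2,'pics/b_c.png')
crop('pics/b_w.png',0,40,250,250,3.,'pics/b_c2.png') if 0 else None
crop('pics/b_w.png',0,50,250,190,3.2,'pics/b_c2.png')
```

```text
[316.37263065 254.77582561]
```

View pics/b_c.png

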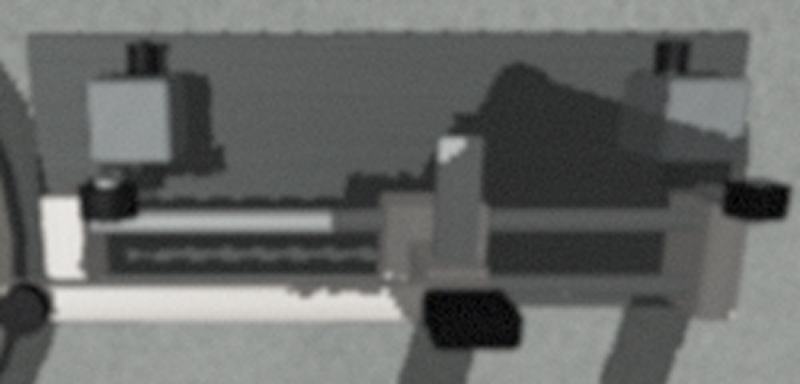

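View pics/b_c2.png

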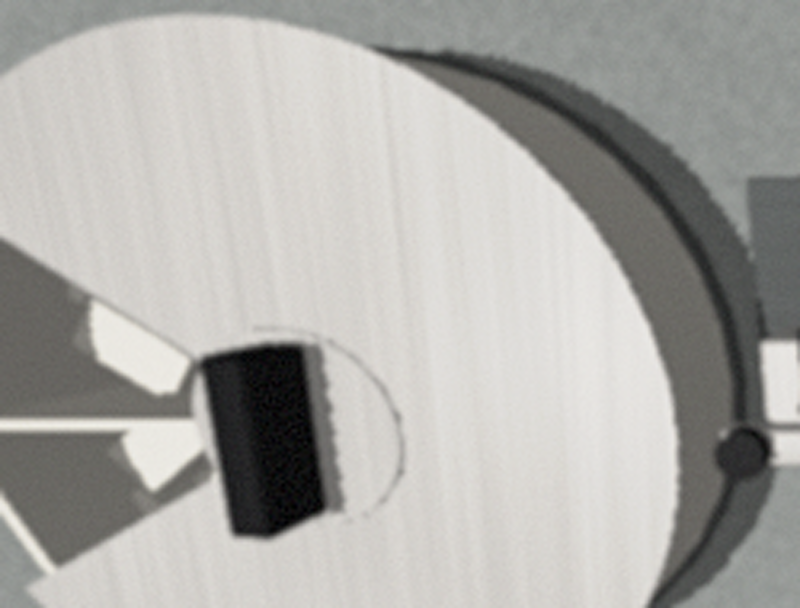

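Run:
```python
from h import *
for n in ['top','side']:
    im=bot.get_image(n);cv2.imwrite(f'pics/d_{n}.png',im[:,:,::-1])
    s=bot.sense();m=bot.camera_model(n);p=w2pix(m,s['tcp_pos']);print(n,p)
    x,y=int(p[0])-60,int(p[1])-60
    crop(f'pics/d_{n}.png',x,y,120,120,4,f'pics/d_{n}c.png');print(x,y)
```

```text
top [322.59679595 235.61757142]
262 175
side [387.53092757 115.00413791]
327 55
```

View pics/d_topc.png

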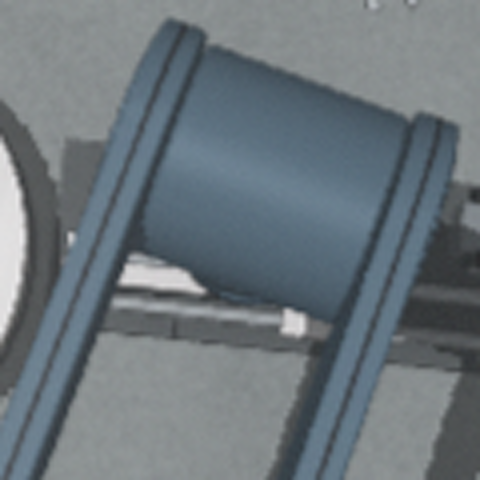

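View pics/d_sidec.png

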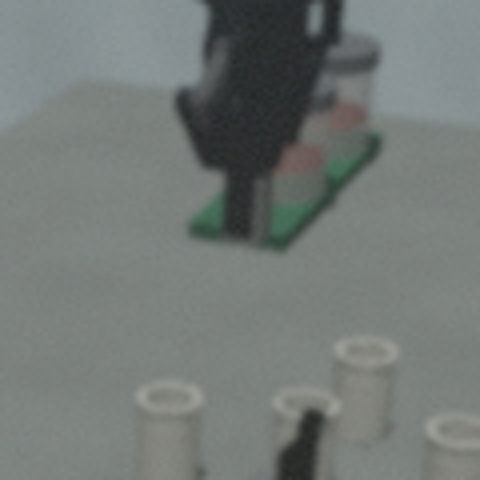

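Run:
```python
from h import *
crop('pics/a_side.png',225,140,240,200,3.2,'pics/a_sc.png')
```

```text
(no output)
```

View pics/a_sc.png

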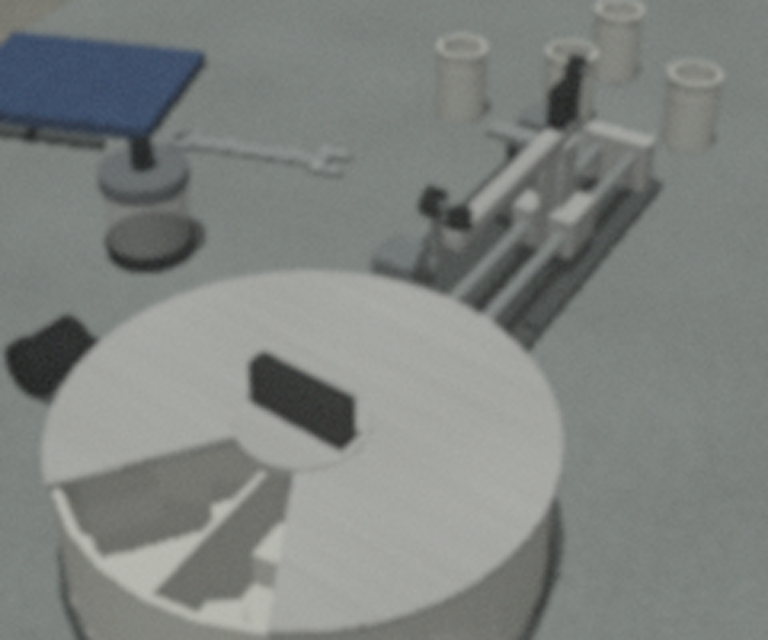

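```bash
cat > fit.py <<'E'
from h import *
from scipy.optimize import least_squares
s=dict(tcp_pos=np.array([469.84,-60.93,301.37]),tcp_rot=np.array([-89.996,-.004,-96.754]))
M={n:bot.camera_model(n) for n in ['top','side','wrist']}
RT={'top':(None,None),'side':(None,None),'wrist':wristRt(M['wrist'],s)}
obs=[('top','ax',128,210,234.2,1),('top','tab',160,343.6,248.6,1),('top','sp',126,281.4,242.2,1),('top','rin',118,294.8,229.8,2),('top','rout',118,384.2,240,2),
('wrist','tab',160,374.4,198,1),('wrist','ax',128,74,188.8,1.5),('wrist','rin',117,259.4,157.5,1.5),('wrist','rout',117,461.6,157.5,1.5),('wrist','sp',126,232.5,191.3,1),
('side','ax',128,320.3,256.9,1.5),('side','rin',115,368.4,207.8,1.5),('side','tab',160,404.7,158.8,1.5)]
def pts(p):
    th=np.radians(p[2]);c=np.array([p[0],p[1],0]);ox=np.array([np.cos(th),np.sin(th),0]);oy=np.array([-np.sin(th),np.cos(th),0])
    ty=-250-(180-p[3])
    L=dict(ax=(0,0),tab=(0,ty),sp=(0,ty+158),rin=(36,-215),rout=(36,-450))
    return lambda k,z:c+L[k][0]*ox+L[k][1]*oy+[0,0,z]
def res(p,full=False):
    f=pts(p);o=dict(top=p[4:6],side=p[6:8],wrist=p[8:10]);r=[]
    for cam,k,z,u,v,w in obs:
        d=w2pix(M[cam],f(k,z),*RT[cam])+o[cam]-[u,v]
        r+=list(d/w)
        if full: print(cam,k,np.round(d,1))
    return np.array(r+list(p[4:6]/.8)+list(p[6:8]/1.5)+list(p[8:10]/1.5))
o=least_squares(res,[486,219,-6.7,92]+[0]*6);res(o.x,True);print(np.round(o.x,2))
E
python3 fit.py
```

```text
top ax [-1.  -0.4]
top tab [ 0.7 -0.1]
top sp [ 0.  -0.2]
top rin [ 0.3 -0.2]
top rout [ 1.9 -0.1]
wrist tab [-0.6  1. ]
wrist ax [0.6 1.6]
wrist rin [-0.5  0.5]
wrist rout [-0.4  0.4]
wrist sp [ 0.9 -1.4]
side ax [ 2. -0.]
side rin [-4.9 -5.7]
side tab [-0.2  6.1]
[ 4.8858e+02  2.2126e+02 -6.6700e+00  8.7360e+01 -1.8000e-01  5.1000e-01
  3.0900e+00 -4.1000e-01 -3.8000e-01 -1.5600e+00]
```

>>> send_rows(increments="0.0235 0.0142 -0.05 0 0 0 1;0.0235 0.0142 -0.1 0 0 0 1;0.0235 0.0142 -0.15 0 0 0 1;0.0235 0.0142 -0.2 0 0 0 1;0.0235 0.0142 -0.2 0 0 0 1;0.0235 0.0142 -0.2 0 0 0 1;0.0235 0.0142 -0.2 0 0 0 1")

```text
clock: 3.05
tcp_pos: [495.4, -46.7, 103.7]
tcp_rot: [-89.7, -0.1, -96.7]
contact_force: [-0.6, 0.3, -0.0]
finger_gap: 0.1
```

Run:
```python
from h import *
s=bot.sense();im=bot.get_image('wrist');cv2.imwrite('pics/e_w.png',im[:,:,::-1]);print(s['tcp_pos'],s['tcp_rot'],s['clock'])
```

```text
[495.3819182  -46.65060238 103.68696279] [-8.97420805e+01 -5.16907015e-02 -9.66729797e+01] 3.05
```

View pics/e_w.png

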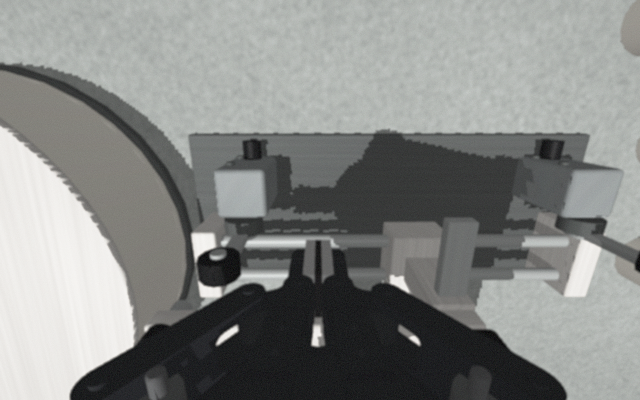

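Run:
```python
from h import *
s=bot.sense();m=bot.camera_model('wrist');R,t=wristRt(m,s);print(s['tcp_pos'])
print(w2pix(m,[499.4,3.6,115],R,t)+[.4,1.6], w2pix(m,s['tcp_pos']+[0,0,12],R,t))
print(pix2w(m,219,267,115,R,t))
```

```text
[495.14766138 -46.58122071 103.47854067]
[221.97164883 269.63519084] [316.24761182 265.94381033]
[500.17084949   4.82068706 115.        ]
```

>>> send_rows(increments="0.0012 0.01 -0.001 0 0 0 1;0.0023 0.02 -0.001 0 0 0 1;0.0023 0.02 -0.001 0 0 0 1;0.0023 0.02 -0.001 0 0 0 1")

```text
clock: 3.6
tcp_pos: [495.9, -25.8, 100.3]
tcp_rot: [-90.0, -0.0, -96.6]
contact_force: [-0.1, -0.5, -0.8]
finger_gap: -0.2
```

>>> send_rows(increments="0.0005 0.004 0 0 0 0 1;0.0005 0.004 0 0 0 0 1;0.0005 0.004 0 0 0 0 1")

```text
clock: 3.98
tcp_pos: [496.4, -22.1, 100.3]
tcp_rot: [-90.0, -0.0, -96.7]
contact_force: [0.2, -0.4, 0.3]
finger_gap: 0.0
```

>>> send_rows(increments="0.0005 0.004 0 0 0 0 1;0.0005 0.004 0 0 0 0 1;0.0005 0.004 0 0 0 0 1")

```text
clock: 4.35
tcp_pos: [497.0, -18.2, 100.3]
tcp_rot: [-90.0, -0.0, -96.7]
contact_force: [-0.0, -0.6, -0.7]
finger_gap: 0.4
```

>>> send_rows(increments="0.0005 0.004 0 0 0 0 1;0.0005 0.004 0 0 0 0 1;0.0005 0.004 0 0 0 0 1")

```text
clock: 4.72
tcp_pos: [497.6, -14.1, 100.4]
tcp_rot: [-90.0, -0.0, -96.7]
contact_force: [0.4, -3.1, 1.3]
finger_gap: 0.2
```

>>> send_rows(increments="0.001 0.008 0 0 0 0 1;0.0019 0.016 0 0 0 0 1;0.0029 0.0248 0 0 0 0 1;0.0029 0.0248 0 0 0 0 1;0.0029 0.0248 0 0 0 0 1;0.0029 0.0248 0 0 0 0 1;0.0029 0.0248 0 0 0 0 1;0.0029 0.0248 0 0 0 0 1")

```text
clock: 5.72
tcp_pos: [500.3, 10.6, 100.4]
tcp_rot: [-90.0, 0.0, -96.7]
contact_force: [-1.8, -1.4, 3.1]
finger_gap: 0.1
```

Run:
```python
from h import *
im=bot.get_image('wrist');cv2.imwrite('pics/f_w.png',im[:,:,::-1])
crop('pics/f_w.png',140,170,240,150,3.2,'pics/f_wc.png')
im=bot.get_image('side');cv2.imwrite('pics/f_s.png',im[:,:,::-1])
crop('pics/f_s.png',320,130,120,120,5,'pics/f_sc.png')
```

```text
(no output)
```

View pics/f_wc.png

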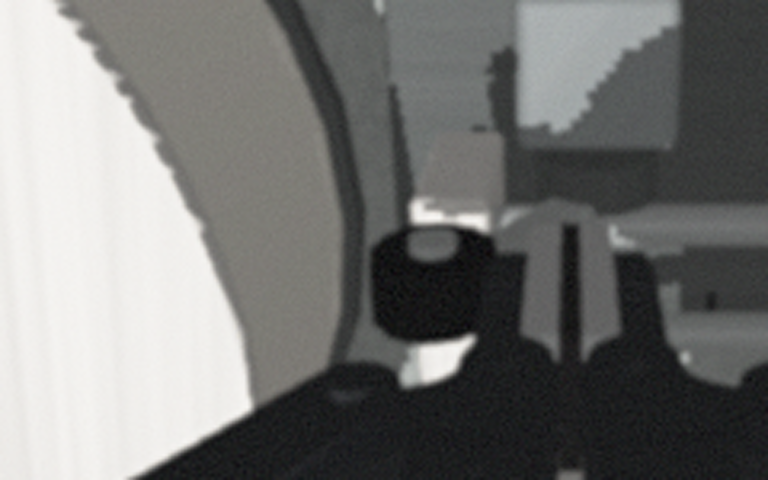

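View pics/f_sc.png

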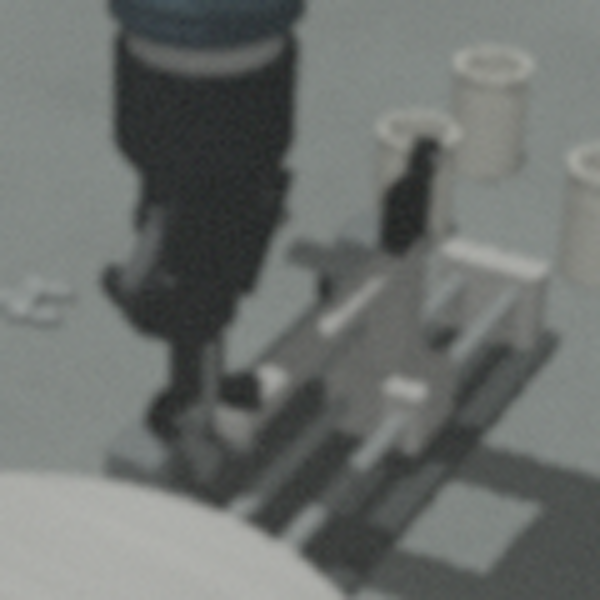

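Run:
```python
from h import *
s=bot.sense();m=bot.camera_model('wrist');R,t=wristRt(m,s);print(s['tcp_pos'])
for z in (100,105,110): print(z,pix2w(m,275,258,z,R,t))
```

```text
[500.30980376  10.62333322 100.37125305]
100 [500.7656499   34.41304267 100.        ]
105 [503.4953159   33.23457104 105.        ]
110 [506.22498189  32.05609941 110.        ]
```

>>> send_rows(increments="-0.002 -0.015 0 0 0 0 1;-0.004 -0.03 0 0 0 0 1;-0.0052 -0.0447 0 0 0 0 1;-0.0052 -0.0447 0 0 0 0 1;-0.0052 -0.0447 0.05 0 0 0 1;-0.0052 -0.0447 0.085 0 0 0 1;-0.0145 -0.105 0.085 0 0 0 1;-0.0238 -0.165 0.085 0 0 0 1;-0.0238 -0.2054 0.085 0 0 0 1;-0.0238 -0.2054 0.085 0 0 0 1;-0.0238 -0.2054 0.085 0 0 0 1;-0.0238 -0.2054 0.085 0 0 0 1")

```text
clock: 7.32
tcp_pos: [476.5, -193.4, 185.2]
tcp_rot: [-90.0, 0.0, -96.6]
contact_force: [-0.3, 0.5, -0.0]
finger_gap: -0.5
```

Run:
```python
from h import *
s=bot.sense();im=bot.get_image('wrist');cv2.imwrite('pics/g_w.png',im[:,:,::-1]);print(s['tcp_pos'],s['tcp_rot'],s['clock'])
m=bot.camera_model('wrist');R,t=wristRt(m,s)
print(w2pix(m,[499.8,4.3,115],R,t),w2pix(m,[472.5,-229.3,115],R,t))
```

```text
[ 476.48809195 -193.35140924  185.20850007] [-9.00202341e+01  3.52442341e-02 -9.65970443e+01] 7.325
[ 69.45069323 210.60990828] [362.00484423 211.38981281]
```

View pics/g_w.png

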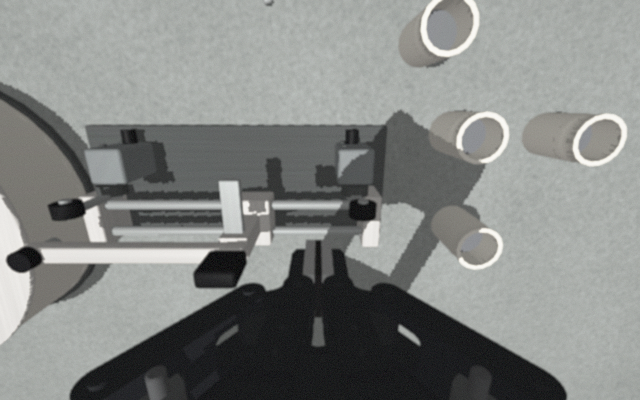

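>>> send_rows(increments="0 0 -0.05 0 0 0 1;0 0 -0.085 0 0 0 1;0 0 -0.085 0 0 0 1;-0.0012 -0.01 -0.085 0 0 0 1;-0.0023 -0.02 -0.085 0 0 0 1;-0.0035 -0.03 -0.085 0 0 0 1;-0.0048 -0.041 -0.085 0 0 0 1;-0.0048 -0.041 -0.085 0 0 0 1;-0.0048 -0.041 -0.085 0 0 0 1;-0.0048 -0.041 -0.085 0 0 0 1;-0.0048 -0.041 -0.085 0 0 0 1;-0.0048 -0.041 -0.085 0 0 0 1")

```text
clock: 8.88
tcp_pos: [471.9, -235.6, 100.5]
tcp_rot: [-90.0, -0.0, -96.7]
contact_force: [0.4, 2.8, 2.0]
finger_gap: -0.3
```

Run:
```python
from h import *
s=bot.sense();im=bot.get_image('wrist');cv2.imwrite('pics/i_w.png',im[:,:,::-1]);print(s['tcp_pos'],s['clock'])
crop('pics/i_w.png',240,170,240,150,3.2,'pics/i_wc.png')
```

```text
[ 471.89185063 -235.61540776  100.45371146] 8.875
```

View pics/i_wc.png

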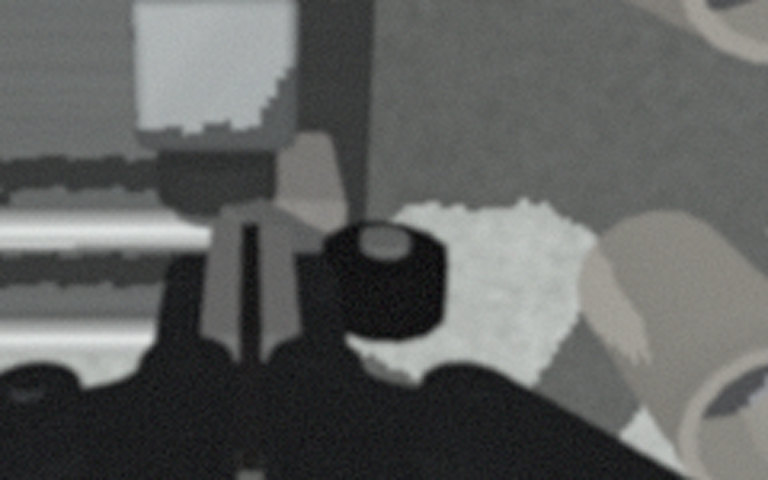

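>>> send_rows(increments="0.002 0.015 0 0 0 0 1;0.004 0.03 0 0 0 0 1;0.0052 0.0447 0 0 0 0 1;0.0052 0.0447 0 0 0 0 1;0.0052 0.0447 0.05 0 0 0 1;0.0052 0.0447 0.11 0 0 0 1;0.0052 0.0447 0.14 0 0 0 1;0.017 0.457 0.14 0 0 -4.5 -1;0.017 0.457 0.14 0 0 -4.5 -1;0.017 0.457 0.14 0 0 -4.5 -1;0.017 0.457 0.14 0 0 -4.5 -1;0.017 0.457 0.14 0 0 -4.5 -1;0.017 0.457 0.14 0 0 -4.5 -1;0.017 0.457 0.14 0 0 -4.5 -1;0.017 0.457 0.14 0 0 -4.5 -1;0.017 0.457 0.14 0 0 -4.5 -1;0.017 0.457 0.14 0 0 -4.5 -1;0.017 0.457 0.14 0 0 -4.5 -1")

```text
clock: 11.18
tcp_pos: [489.0, 220.2, 240.4]
tcp_rot: [-90.0, -0.0, -101.3]
contact_force: [0.6, 0.6, -0.7]
finger_gap: 85.7
```

Run:
```python
from h import *
s=bot.sense();im=bot.get_image('wrist');cv2.imwrite('pics/j_w.png',im[:,:,::-1]);print(s['tcp_pos'],s['tcp_rot'],s['clock'])
m=bot.camera_model('wrist');R,t=wristRt(m,s)
print(w2pix(m,[488.6,221.3,128],R,t))
```

```text
[488.983218   220.18733165 240.44019102] [-8.99848343e+01 -2.57966434e-03 -1.01284167e+02] 11.175
[316.12814696 196.57163663]
```

View pics/j_w.png

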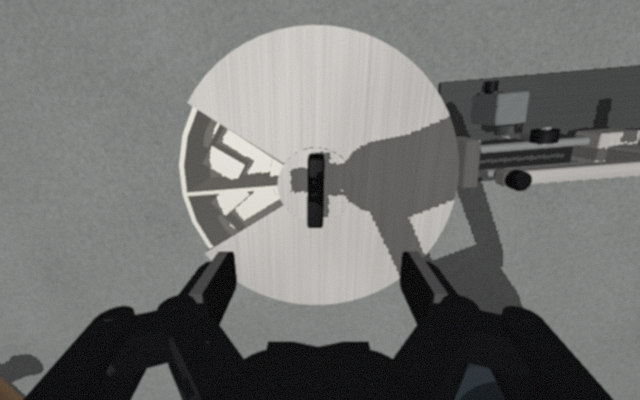

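Run:
```python
from h import *
crop('pics/j_w.png',270,130,100,120,5,'pics/j_wc.png')
s=bot.sense();m=bot.camera_model('wrist');R,t=wristRt(m,s)
th=np.linspace(0,2*np.pi,721)
P=np.array([w2pix(m,[488.6+148*np.cos(a),221.3+148*np.sin(a),96],R,t) for a in th])
print(P.min(0),P.max(0))
```

```text
[174.22980267  27.4997166 ] [458.80089771 305.04606986]
```

View pics/j_wc.png

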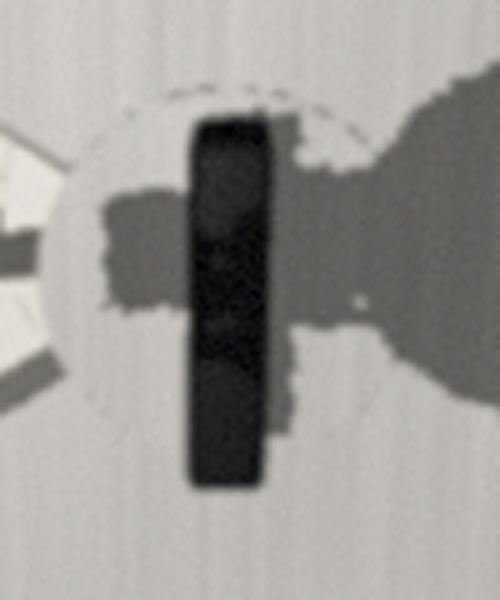

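>>> send_rows(increments="0.001 0.001 -0.06 0 0 0 -1;0.001 0.001 -0.11 0 0 0 -1;0.001 0.001 -0.137 0 0 0 -1;0.001 0.001 -0.137 0 0 0 -1;0.001 0.001 -0.137 0 0 0 1;0.001 0.001 -0.137 0 0 0 1;0.001 0.001 -0.137 0 0 0 1;0.001 0.001 -0.137 0 0 0 1;0.001 0.001 -0.137 0 0 0 1;0.001 0.001 -0.137 0 0 0 1;0.001 0.001 -0.137 0 0 0 1;0.001 0.001 -0.137 0 0 0 1")

```text
clock: 12.72
tcp_pos: [490.1, 222.5, 104.2]
tcp_rot: [-89.9, 0.0, -101.2]
contact_force: [-1.3, -0.0, 5.5]
finger_gap: 14.9
```

Run:
```python
from h import *
s=bot.sense();print(s)
```

```text
{'clock': 12.725, 'joint_pos': array([1.25357648e+01, 2.04401919e+01, 9.93783071e+01, 7.50515682e-03,
       6.01025458e+01, 1.13705940e+02]), 'joint_velocities': array([-0.05060018, -0.10217179,  0.09446552,  0.01383096, -0.04698067,
        0.0412891 ]), 'joint_torque': array([-2.69528730e-01, -4.27104807e+01, -2.33295894e+01, -1.17687718e-01,
       -4.45540957e-01, -2.67602334e-02]), 'tcp_pos': array([490.08078584, 222.51639311, 104.24269827]), 'tcp_rot': array([-8.99303250e+01,  3.77053830e-02, -1.01173889e+02]), 'contact_force': array([-1.31130422, -0.00761023,  5.51829172]), 'ft_torque': array([ 0.00519754,  0.18985815, -0.04103316]), 'finger_gap': 14.910609742901736}
```

>>> send_rows(increments="0 0 0 0 0 -8 1;0 0 0 0 0 -16 1;0 0 0 0 0 -24 1;0 0 0 0 0 -31.5 1;0 0 0 0 0 -31.5 1;0 0 0 0 0 -31.5 1;0 0 0 0 0 -31.5 1")

```text
clock: 13.6
tcp_pos: [490.1, 222.5, 104.3]
tcp_rot: [-90.0, 0.1, -132.7]
contact_force: [-1.1, -0.2, 5.8]
finger_gap: 14.8
```

Run:
```python
from h import *
s=bot.sense();print(s['tcp_pos'],s['tcp_rot'],s['contact_force'],s['ft_torque'],s['finger_gap'])
```

```text
[490.07044642 222.48511666 104.26803672] [-8.99575643e+01  6.49707016e-02 -1.32676499e+02] [-1.07444843 -0.21459399  5.82727155] [-0.10895597  0.25881772 -0.03082312] 14.838924374116305
```

>>> send_rows(increments="0 0 0 0 0 0 -1;0 0 0 0 0 0 -1;0 0 0 0 0 0 -1;0 0 0 0 0 0 -1;0 0 0.05 0 0 0 -1;0 0 0.11 0 0 0 -1;0 0 0.17 0 0 0 -1;0 0 0.17 0 0 0 -1;0 0 0.17 0 0 0 -1")

```text
clock: 14.72
tcp_pos: [489.4, 222.3, 272.9]
tcp_rot: [-90.0, -0.0, -132.7]
contact_force: [-0.7, 0.7, -0.4]
finger_gap: 85.3
```

Run:
```python
from h import *
s=bot.sense();im=bot.get_image('wrist');print(s['tcp_pos'],s['tcp_rot'],s['clock'])
m=bot.camera_model('wrist');R,t=wristRt(m,s)
im=im[:,:,::-1].copy();cv2.imwrite('pics/k_w.png',im)
th=np.radians(-6.67);c=np.array([490,222.2,0])
D=lambda k,r,z:c+[r*np.cos(th-np.pi/2+np.radians(72*k)),r*np.sin(th-np.pi/2+np.radians(72*k)),z]
def pl(P,col):
    q=np.array([w2pix(m,x,R,t) for x in P])*8; cv2.polylines(im,[q.astype(int)],False,col,1,cv2.LINE_AA,3)
pl([D(k,148,96) for k in np.linspace(0,5,100)],(0,0,255))
for a in (-33/72,33/72): pl([D(2+a,40,96),D(2+a,148,96)],(0,255,0))
for a in (-.5,.5): pl([D(2+a,40,88),D(2+a,140,88)],(255,0,0))
u=D(2,1,0)-c;v=np.array([-u[1],u[0],0]);p=D(2,92,0)
pl([p+35*a*u+35*b*v+[0,0,41] for a,b in [(1,1),(1,-1),(-1,-1),(-1,1),(1,1)]],(0,0,255))
cv2.imwrite('pics/k_o.png',im[20:300,150:500][:,:]);crop('pics/k_o.png',0,0,350,280,2.1,'pics/k_o2.png')
```

```text
[489.3920164  222.25343679 272.9301351 ] [-9.00061072e+01 -1.10114835e-02 -1.32676696e+02] 14.725
```

View pics/k_o2.png

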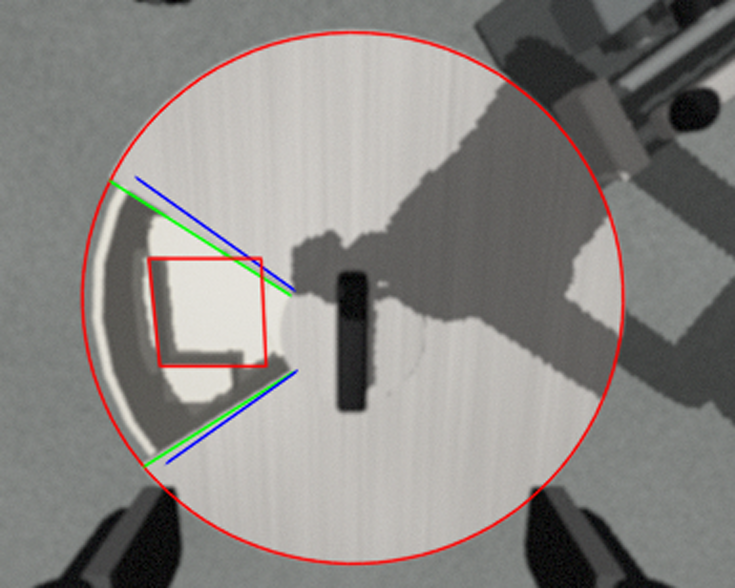

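>>> send_rows(increments="0.0206 -0.552 -0.02 0 0 90 -1;0.0206 -0.552 -0.02 0 0 90 -1;0.0206 -0.552 -0.02 0 0 90 -1;0.0206 -0.552 -0.02 0 0 90 -1;0.0206 -0.552 -0.02 0 0 90 -1;0.0206 -0.552 -0.02 0 0 90 -1;0.0206 -0.552 -0.02 0 0 90 -1;0.0206 -0.552 -0.02 0 0 90 -1;0.0206 -0.552 -0.02 0 0 90 -1;0.0206 -0.552 -0.02 0 0 90 -1;0.0206 -0.552 -0.02 0 0 90 -1;0.0206 -0.552 -0.02 0 0 90 -1;0.0206 -0.552 -0.02 0 0 90 -1;0.0206 -0.552 -0.02 0 0 90 -1")

```text
clock: 16.52
tcp_pos: [510.5, -328.5, 253.5]
tcp_rot: [-90.0, -0.0, -42.6]
contact_force: [0.9, -0.2, 0.1]
finger_gap: 85.7
```

```bash
cat > look.py <<'E'
import sys
from h import *
n=sys.argv[1]
s=bot.sense();im=bot.get_image('wrist');print(s['tcp_pos'],s['tcp_rot'],s['clock'])
cv2.imwrite(f'pics/{n}.png',im[:,:,::-1])
E
python3 look.py l_w
```

```text
[ 510.53884575 -328.46347334  253.52353606] [-8.99935561e+01 -7.44608318e-03 -4.25936895e+01] 16.525
```

View pics/l_w.png

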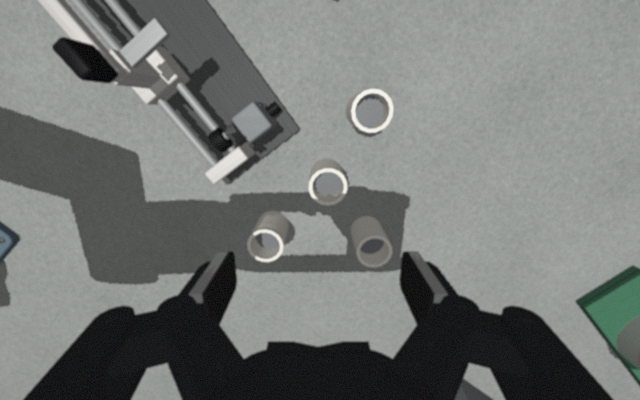

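Run:
```python
from h import *
s=bot.sense();m=bot.camera_model('wrist');R,t=wristRt(m,s)
for u,v in [(371,111),(328,186),(267,246),(373,246)]: print(pix2w(m,u+.3,v+1,70,R,t))
```

```text
[ 604.83184443 -315.01461506   70.        ]
[ 512.70365648 -346.74432973   70.        ]
[ 401.96021826 -353.22141515   70.        ]
[ 501.98846692 -444.88457003   70.        ]
```

>>> send_rows(increments="0.05 0.008 -0.04 0 0 0 -1;0.094 0.0155 -0.08 0 0 0 -1;0.094 0.0155 -0.12 0 0 0 -1;0.094 0.0155 -0.16 0 0 0 -1;0.094 0.0155 -0.2 0 0 0 -1;0.094 0.0155 -0.223 0 0 0 -1;0.094 0.0155 -0.223 0 0 0 -1;0.094 0.0155 -0.223 0 0 0 -1;0.094 0.0155 -0.223 0 0 0 1;0.094 0.0155 -0.223 0 0 0 1;0.094 0.0155 -0.223 0 0 0 1;0.094 0.0155 -0.223 0 0 0 1;0.094 0.0155 -0.223 0 0 0 1;0.094 0.0155 -0.223 0 0 0 1")

```text
clock: 18.32
tcp_pos: [604.9, -314.7, 31.7]
tcp_rot: [-90.0, -0.1, -42.7]
contact_force: [-0.3, 0.5, 6.5]
finger_gap: 44.9
```

```bash
python3 look.py m_w
```

```text
[ 604.9372716  -314.67375071   31.70664634] [-89.98594009  -0.12469479 -42.67955103] 18.325
```

View pics/m_w.png

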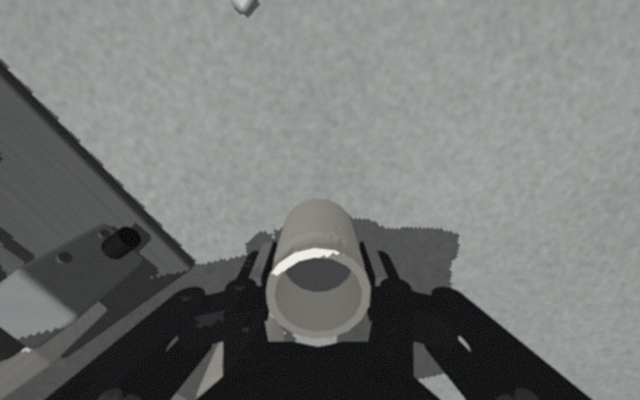

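>>> send_rows(increments="0 0 0.06 0 0 0 1;0 0 0.12 0 0 0 1;0 0 0.18 0 0 0 1;-0.0525 0.6045 0.2 0 0 0 1;-0.0525 0.6045 0.2 0 0 0 1;-0.0525 0.6045 0.2 0 0 0 1;-0.0525 0.6045 0.2 0 0 0 1;-0.0525 0.6045 0.2 0 0 0 1;-0.0525 0.6045 0.2 0 0 0 1;-0.0525 0.6045 0.2 0 0 0 1;-0.0525 0.6045 0.2 0 0 0 1;-0.0525 0.6045 0.2 0 0 0 1;-0.0525 0.6045 0.2 0 0 0 1;-0.0525 0.6045 0.2 0 0 0 1;-0.0525 0.6045 0.2 0 0 0 1;-0.0525 0.6045 0.2 0 0 0 1;-0.0525 0.6045 0.2 0 0 0 1;-0.0525 0.6045 0.2 0 0 0 1")

```text
clock: 20.62
tcp_pos: [552.1, 289.5, 230.4]
tcp_rot: [-90.0, -0.0, -42.8]
contact_force: [0.1, 0.6, -1.7]
finger_gap: 44.6
```

```bash
python3 look.py n_w
python3 - <<'E'
from h import *
s=dict(tcp_pos=np.array([604.94,-314.67,31.7]),tcp_rot=np.array([-89.986,-.125,-42.68]));m=bot.camera_model('wrist');R,t=wristRt(m,s)
print(pix2w(m,318,294.5,70,R,t))
E
```

```text
[552.08396718 289.46965168 230.41703749] [-8.99957320e+01 -3.76515366e-03 -4.27559813e+01] 20.625
[ 606.56130064 -315.35966349   70.        ]
```

View pics/n_w.png

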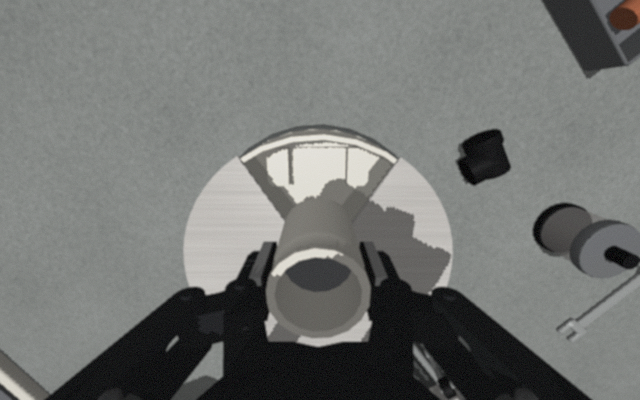

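>>> send_rows(increments="0 0 -0.04 0 0 0 1;0 0 -0.08 0 0 0 1;0 0 -0.12 0 0 0 1;0 0 -0.15 0 0 0 1;0 0 -0.17 0 0 0 1;0 0 -0.182 0 0 0 1;0 0 -0.182 0 0 0 1;0 0 -0.182 0 0 0 1")

```text
clock: 21.68
tcp_pos: [552.3, 290.4, 48.9]
tcp_rot: [-89.9, -0.0, -42.7]
contact_force: [-0.0, 0.5, -1.6]
finger_gap: 44.6
```

```bash
python3 look.py o_w
```

```text
[552.31428851 290.41418381  48.91600629] [-8.99404835e+01 -3.33839759e-02 -4.26828684e+01] 21.675
```

View pics/o_w.png

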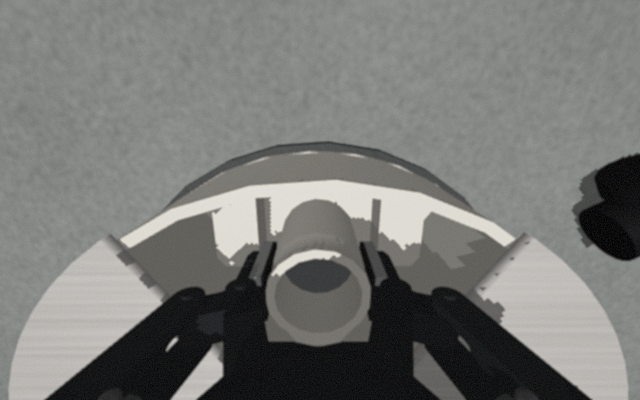

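>>> send_rows(increments="0 0 -0.0015 0 0 0 1;0 0 -0.0015 0 0 0 1;0 0 -0.0015 0 0 0 -0.45;0 0 -0.0015 0 0 0 -0.45;0 0 -0.0015 0 0 0 -0.45;0 0 -0.0015 0 0 0 -0.45;0 0 0.03 0 0 0 -0.45;0 0 0.08 0 0 0 -0.45;0 0 0.14 0 0 0 -0.45;0 0 0.2 0 0 0 -1;0 0 0.2 0 0 0 -1;0 0 0.2 0 0 0 -1")

```text
clock: 23.22
tcp_pos: [551.3, 290.2, 247.9]
tcp_rot: [-90.0, 0.0, -42.7]
contact_force: [-1.2, -0.5, -0.0]
finger_gap: 85.1
```

```bash
python3 look.py p_w
```

```text
[551.34004514 290.19085673 247.86349098] [-9.00312454e+01  1.78854570e-02 -4.26781545e+01] 23.225
```

View pics/p_w.png

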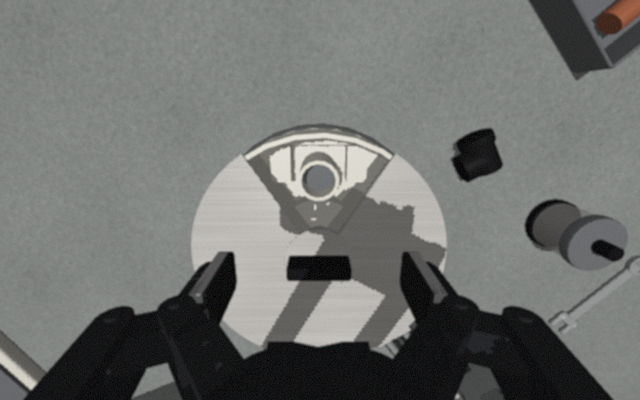

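>>> send_rows(increments="-0.03 -0.034 0 0 0 10 -1;-0.061 -0.068 0 0 0 20 -1;-0.061 -0.068 0 0 0 30 -1;-0.061 -0.068 0 0 0 40 -1;-0.061 -0.068 0 0 0 50 -1;-0.061 -0.068 0 0 0 60 -1;-0.061 -0.068 0 0 0 70 -1;-0.061 -0.068 0 0 0 80 -1;-0.061 -0.068 -0.04 0 0 90 -1;-0.061 -0.068 -0.09 0 0 90 -1;-0.061 -0.068 -0.13 0 0 90 -1;-0.061 -0.068 -0.144 0 0 90 -1;-0.061 -0.068 -0.144 0 0 90 -1;-0.061 -0.068 -0.144 0 0 90 1;-0.061 -0.068 -0.144 0 0 90 1;-0.061 -0.068 -0.144 0 0 90 1;-0.061 -0.068 -0.144 0 0 90 1;-0.061 -0.068 -0.144 0 0 90 1;-0.061 -0.068 -0.144 0 0 90 1;-0.061 -0.068 -0.144 0 0 90 1")

```text
clock: 25.78
tcp_pos: [490.7, 221.9, 105.2]
tcp_rot: [-90.0, 0.0, 47.3]
contact_force: [-2.4, -1.3, 5.2]
finger_gap: 14.5
```

>>> send_rows(increments="0 0 0 0 0 9 1;0 0 0 0 0 18 1;0 0 0 0 0 27 1;0 0 0 0 0 36 1;0 0 0 0 0 45 1;0 0 0 0 0 54 1;0 0 0 0 0 63 1;0 0 0 0 0 72 1;0 0 0 0 0 72 1;0 0 0 0 0 72 1;0 0 0 0 0 72 -1;0 0 0 0 0 72 -1;0 0 0 0 0 72 -1;0 0 0 0 0 72 -1;0 0 0.05 0 0 72 -1;0 0 0.11 0 0 72 -1;0 0 0.17 0 0 72 -1;0 0 0.17 0 0 72 -1")

```text
clock: 28.02
tcp_pos: [493.5, 222.9, 280.1]
tcp_rot: [-90.6, 0.2, 119.3]
contact_force: [1.2, 0.6, -0.5]
finger_gap: 85.6
```

```bash
cat > ov.py <<'E'
import sys
from h import *
n=sys.argv[1];K=int(sys.argv[2])
s=bot.sense();im=bot.get_image('wrist');print(s['tcp_pos'],s['tcp_rot'],s['clock'])
m=bot.camera_model('wrist');R,t=wristRt(m,s)
im=im[:,:,::-1].copy()
th=np.radians(-6.67);c=np.array([490,222.2,0])
D=lambda k,r,z:c+[r*np.cos(th-np.pi/2+np.radians(72*k)),r*np.sin(th-np.pi/2+np.radians(72*k)),z]
def pl(P,col):
    q=np.array([w2pix(m,x,R,t) for x in P])*8; cv2.polylines(im,[q.astype(int)],False,col,1,cv2.LINE_AA,3)
pl([D(k,148,96) for k in np.linspace(0,5,100)],(0,0,255))
for a in (-33/72,33/72): pl([D(K+a,40,96),D(K+a,148,96)],(0,255,0))
for a in (-.5,.5): pl([D(K+a,40,88),D(K+a,140,88)],(255,0,0))
cv2.imwrite('pics/%s.png'%n,im)
print('target',D(K,92,0),'radial deg',-96.67+72*K)
E
python3 ov.py q_o 3
```

```text
[493.52558206 222.94447938 280.08711502] [-90.62014218   0.19079935 119.31682094] 28.025
target [444.93481209 302.40678798   0.        ] radial deg 119.33
```

View pics/q_o.png

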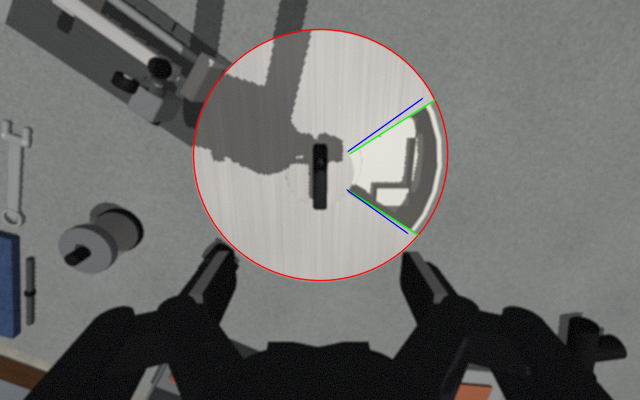

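>>> send_rows(increments="0.019 -0.567 0 0 0 -90 -1;0.019 -0.567 0 0 0 -90 -1;0.019 -0.567 0 0 0 -90 -1;0.019 -0.567 0 0 0 -90 -1;0.019 -0.567 0 0 0 -90 -1;0.019 -0.567 0 0 0 -90 -1;0.019 -0.567 0 0 0 -90 -1;0.019 -0.567 0 0 0 -90 -1;0.019 -0.567 0 0 0 -90 -1;0.019 -0.567 0 0 0 -90 -1;0.019 -0.567 0 0 0 -90 -1;0.019 -0.567 -0.04 0 0 -90 -1;0.019 -0.567 -0.08 0 0 -90 -1;0.019 -0.567 -0.08 0 0 -90 -1")

```text
clock: 29.82
tcp_pos: [508.2, -340.9, 190.9]
tcp_rot: [-89.5, 0.1, 29.5]
contact_force: [-0.2, 0.3, 0.2]
finger_gap: 85.4
```

```bash
python3 look.py r_w
```

```text
[ 508.20625466 -340.93280416  190.90288363] [-89.53456905   0.11819798  29.45168841] 29.825
```

View pics/r_w.png

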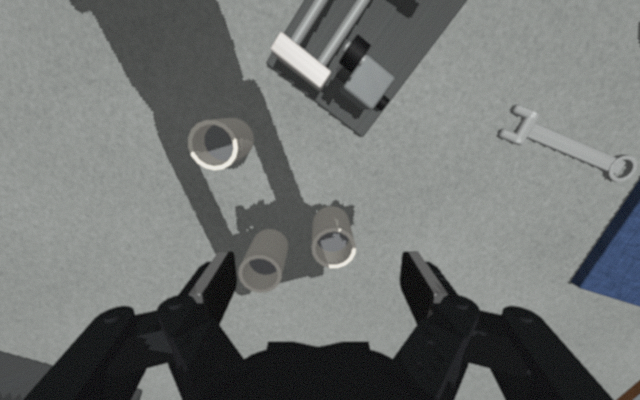

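Run:
```python
from h import *
s=bot.sense();m=bot.camera_model('wrist');R,t=wristRt(m,s);print(s['tcp_pos'])
for u,v in [(214,145),(333,245),(262,272)]: print(pix2w(m,u+.3,v+1,70,R,t))
im=bot.get_image('top');cv2.imwrite('pics/r_t.png',im[:,:,::-1])
```

```text
[ 509.43824675 -342.39006752  193.55046073]
[ 404.44982502 -351.86927072   70.        ]
[ 553.42080768 -386.20751936   70.        ]
[ 503.20159323 -451.6113937    70.        ]
```

View pics/r_t.png

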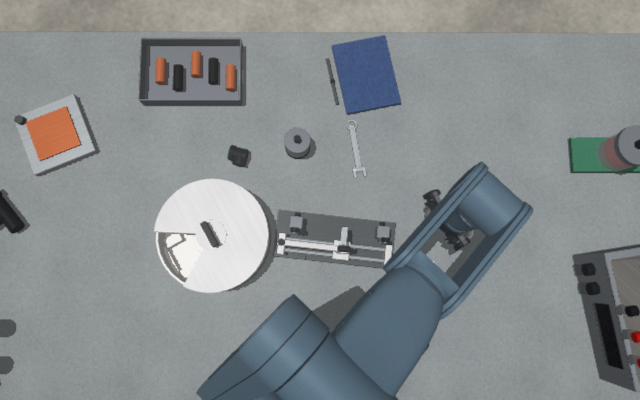

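>>> send_rows(increments="-0.055 -0.003 -0.01 0 0 0 -1;-0.107 -0.007 -0.05 0 0 0 -1;-0.107 -0.007 -0.08 0 0 0 -1;-0.107 -0.007 -0.08 0 0 0 -1;-0.107 -0.007 -0.08 0 0 0 -1;-0.107 -0.007 -0.08 0 0 0 -1")

```text
clock: 30.68
tcp_pos: [404.4, -352.7, 116.4]
tcp_rot: [-90.2, -0.0, 29.4]
contact_force: [-0.4, -0.3, -0.1]
finger_gap: 85.7
```

```bash
python3 look.py s_w
```

```text
[ 404.35375526 -352.72530971  116.38026911] [-9.02261069e+01 -3.34325177e-02  2.93791843e+01] 30.675
```

View pics/s_w.png

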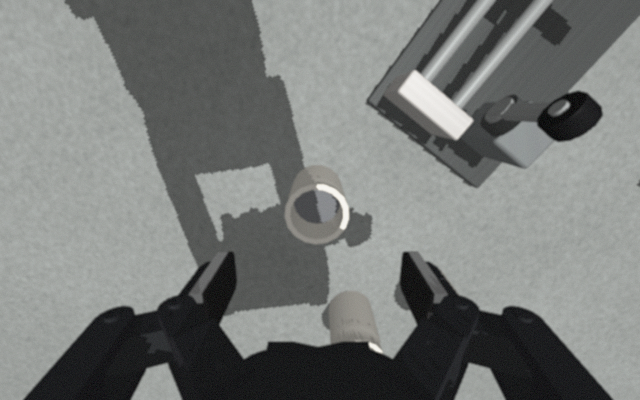

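Run:
```python
from h import *
s=dict(tcp_pos=np.array([404.35,-352.73,116.38]),tcp_rot=np.array([-90.226,-.033,29.38]));m=bot.camera_model('wrist');R,t=wristRt(m,s)
print(pix2w(m,317.3,215,70,R,t)); print(bot.sense()['tcp_pos'])
```

```text
[ 402.87657372 -349.39717089   70.        ]
[ 404.10192027 -352.51069633  116.0081273 ]
```

>>> send_rows(increments="-0.001 0.003 -0.04 0 0 0 -1;-0.001 0.003 -0.07 0 0 0 -1;-0.001 0.003 -0.084 0 0 0 -1;-0.001 0.003 -0.084 0 0 0 -1;-0.001 0.003 -0.084 0 0 0 1;-0.001 0.003 -0.084 0 0 0 1;-0.001 0.003 -0.084 0 0 0 1;-0.001 0.003 -0.084 0 0 0 1;-0.001 0.003 -0.084 0 0 0 1;-0.001 0.003 -0.084 0 0 0 1")

```text
clock: 31.98
tcp_pos: [402.4, -349.5, 31.6]
tcp_rot: [-90.1, -0.0, 29.3]
contact_force: [-0.6, -0.0, 6.9]
finger_gap: 44.7
```

>>> send_rows(increments="0 0 0.06 0 0 0 1;0 0 0.12 0 0 0 1;0 0 0.18 0 0 0 1;0.0425 0.652 0.21 0 0 0 1;0.0425 0.652 0.21 0 0 0 1;0.0425 0.652 0.21 0 0 0 1;0.0425 0.652 0.21 0 0 0 1;0.0425 0.652 0.21 0 0 0 1;0.0425 0.652 0.21 0 0 0 1;0.0425 0.652 0.21 0 0 0 1;0.0425 0.652 0.21 0 0 0 1;0.0425 0.652 0.21 0 0 0 1;0.0425 0.652 0.21 0 0 0 1;0.0425 0.652 0.21 0 0 0 1;0.0425 0.652 0.21 0 0 0 1;0.0425 0.652 0.21 0 0 0 1;0.0425 0.652 0.21 0 0 0 1;0.0425 0.652 0.21 0 0 0 1;0.0425 0.652 0.21 0 0 0 1")

```text
clock: 34.35
tcp_pos: [444.5, 302.7, 240.5]
tcp_rot: [-90.0, -0.0, 29.3]
contact_force: [-0.5, 0.4, -1.7]
finger_gap: 44.9
```

```bash
python3 look.py t_w
```

```text
[444.49239879 302.69966618 240.4838961 ] [-9.00041921e+01 -1.43446614e-02  2.92586664e+01] 34.35
```

View pics/t_w.png

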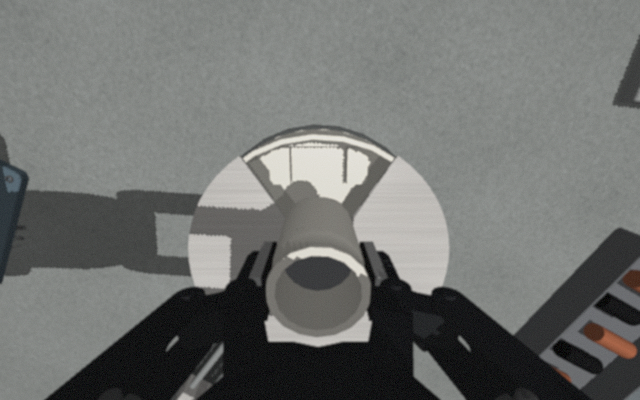

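Aligned as before. I'll lower, release and rise.

>>> send_rows(increments="0 0 -0.05 0 0 0 1;0 0 -0.1 0 0 0 1;0 0 -0.14 0 0 0 1;0 0 -0.17 0 0 0 1;0 0 -0.185 0 0 0 1;0 0 -0.1925 0 0 0 1;0 0 -0.1925 0 0 0 1;0 0 -0.1925 0 0 0 -0.45;0 0 -0.1925 0 0 0 -0.45;0 0 -0.1925 0 0 0 -0.45;0 0 -0.1925 0 0 0 -0.45;0 0 -0.16 0 0 0 -0.45;0 0 -0.11 0 0 0 -0.45;0 0 -0.05 0 0 0 -0.45;0 0 0.01 0 0 0 -1;0 0 0.01 0 0 0 -1;0 0 0.01 0 0 0 -1")

```text
clock: 36.52
tcp_pos: [443.9, 303.2, 250.0]
tcp_rot: [-90.0, 0.0, 29.3]
contact_force: [-0.0, -0.6, -0.6]
finger_gap: 85.3
```

```bash
python3 look.py u_w
```

```text
[443.94601367 303.18491767 249.99312235] [-8.99991248e+01  1.16849086e-02  2.93226742e+01] 36.525
```

View pics/u_w.png

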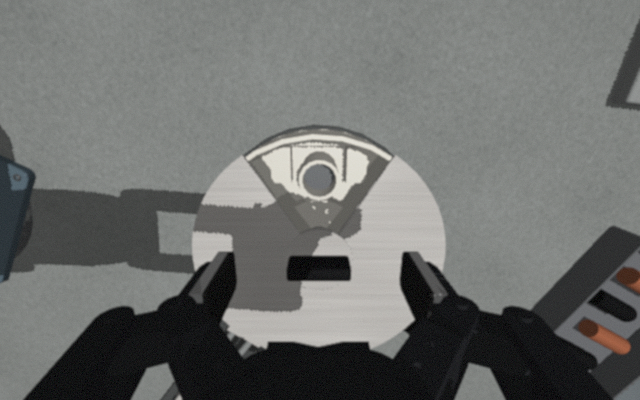

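>>> send_rows(increments="0.023 -0.04 0 0 0 -10 -1;0.0465 -0.081 0 0 0 -20 -1;0.0465 -0.081 0 0 0 -30 -1;0.0465 -0.081 0 0 0 -40 -1;0.0465 -0.081 0 0 0 -50 -1;0.0465 -0.081 0 0 0 -60 -1;0.0465 -0.081 0 0 0 -70 -1;0.0465 -0.081 0 0 0 -80 -1;0.0465 -0.081 -0.04 0 0 -90 -1;0.0465 -0.081 -0.09 0 0 -90 -1;0.0465 -0.081 -0.13 0 0 -90 -1;0.0465 -0.081 -0.146 0 0 -90 -1;0.0465 -0.081 -0.146 0 0 -90 -1;0.0465 -0.081 -0.146 0 0 -90 1;0.0465 -0.081 -0.146 0 0 -90 1;0.0465 -0.081 -0.146 0 0 -90 1;0.0465 -0.081 -0.146 0 0 -90 1;0.0465 -0.081 -0.146 0 0 -90 1;0.0465 -0.081 -0.146 0 0 -90 1;0.0465 -0.081 -0.146 0 0 -90 1")

```text
clock: 39.08
tcp_pos: [490.8, 223.0, 105.2]
tcp_rot: [-89.9, 0.0, -60.7]
contact_force: [-2.4, 3.1, 6.6]
finger_gap: 14.8
```

>>> send_rows(increments="0 0 0 0 0 9 1;0 0 0 0 0 18 1;0 0 0 0 0 27 1;0 0 0 0 0 36 1;0 0 0 0 0 45 1;0 0 0 0 0 54 1;0 0 0 0 0 63 1;0 0 0 0 0 72 1;0 0 0 0 0 72 1;0 0 0 0 0 72 1;0 0 0 0 0 72 -1;0 0 0 0 0 72 -1;0 0 0 0 0 72 -1;0 0 0 0 0 72 -1;0 0 0.05 0 0 72 -1;0 0 0.11 0 0 72 -1;0 0 0.17 0 0 72 -1;0 0 0.17 0 0 72 -1;0 0 0.17 0 0 72 -1")

```text
clock: 41.45
tcp_pos: [490.5, 222.2, 274.0]
tcp_rot: [-90.0, 0.0, 11.3]
contact_force: [-1.0, 0.7, -0.7]
finger_gap: 85.7
```

```bash
python3 ov.py v_o 4
```

```text
[490.5420778  222.18951622 273.95192793] [-9.00022406e+01  1.00164203e-02  1.13178742e+01] 41.45
target [399.79290272 204.12571993   0.        ] radial deg 191.32999999999998
```

View pics/v_o.png

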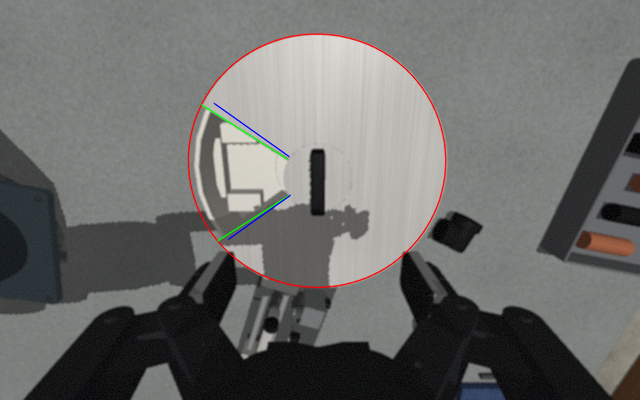

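>>> send_rows(increments="0.0095 -0.67 0 0 0 -90 -1;0.0095 -0.67 0 0 0 -90 -1;0.0095 -0.67 0 0 0 -90 -1;0.0095 -0.67 0 0 0 -90 -1;0.0095 -0.67 0 0 0 -90 -1;0.0095 -0.67 0 0 0 -90 -1;0.0095 -0.67 0 0 0 -90 -1;0.0095 -0.67 0 0 0 -90 -1;0.0095 -0.67 0 0 0 -90 -1;0.0095 -0.67 0 0 0 -90 -1;0.0095 -0.67 -0.03 0 0 -90 -1;0.0095 -0.67 -0.07 0 0 -90 -1;0.0095 -0.67 -0.11 0 0 -90 -1;0.0095 -0.67 -0.11 0 0 -90 -1;0.0095 -0.67 -0.11 0 0 -90 -1;0.0095 -0.67 -0.11 0 0 -90 -1")

```text
clock: 43.5
tcp_pos: [501.1, -448.4, 166.5]
tcp_rot: [-89.9, -0.2, -78.7]
contact_force: [-0.2, -0.9, -0.3]
finger_gap: 85.5
```

```bash
python3 look.py w_w
```

```text
[ 501.14648528 -448.39938236  166.52214902] [-89.90787731  -0.1843744  -78.65486823] 43.5
```

View pics/w_w.png

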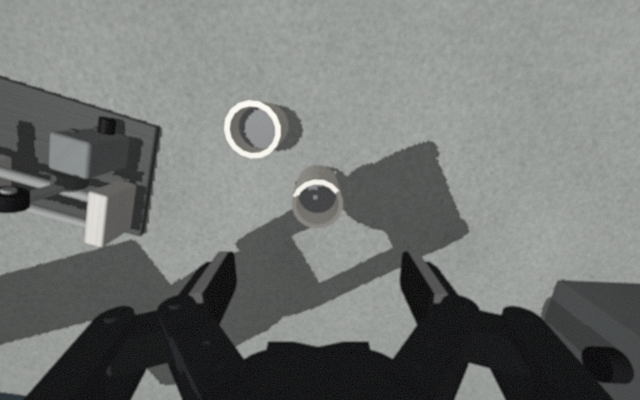

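Run:
```python
from h import *
s=dict(tcp_pos=np.array([501.15,-448.4,166.52]),tcp_rot=np.array([-89.908,-.184,-78.655]));m=bot.camera_model('wrist');R,t=wristRt(m,s)
for u,v in [(318,203),(254,129)]:print(pix2w(m,u+.3,v+1,70,R,t)); 
print(bot.sense()['tcp_pos'])
```

```text
[ 498.85964674 -450.67120172   70.        ]
[ 551.6383982  -386.16107192   70.        ]
[ 501.12069577 -448.33938836  166.52117853]
```

>>> send_rows(increments="-0.0022 -0.002 -0.05 0 0 0 -1;-0.0022 -0.002 -0.1 0 0 0 -1;-0.0022 -0.002 -0.1347 0 0 0 -1;-0.0022 -0.002 -0.1347 0 0 0 -1;-0.0022 -0.002 -0.1347 0 0 0 1;-0.0022 -0.002 -0.1347 0 0 0 1;-0.0022 -0.002 -0.1347 0 0 0 1;-0.0022 -0.002 -0.1347 0 0 0 1;-0.0022 -0.002 -0.1347 0 0 0 1;-0.0022 -0.002 -0.1347 0 0 0 1")

```text
clock: 44.8
tcp_pos: [499.2, -450.9, 32.5]
tcp_rot: [-89.9, -0.2, -78.7]
contact_force: [-0.2, 0.3, 7.1]
finger_gap: 44.9
```

>>> send_rows(increments="0 0 0.06 0 0 0 1;0 0 0.12 0 0 0 1;0 0 0.18 0 0 0 1;-0.0994 0.655 0.21 0 0 0 1;-0.0994 0.655 0.21 0 0 0 1;-0.0994 0.655 0.21 0 0 0 1;-0.0994 0.655 0.21 0 0 0 1;-0.0994 0.655 0.21 0 0 0 1;-0.0994 0.655 0.21 0 0 0 1;-0.0994 0.655 0.21 0 0 0 1;-0.0994 0.655 0.21 0 0 0 1;-0.0994 0.655 0.21 0 0 0 1;-0.0994 0.655 0.21 0 0 0 1;-0.0994 0.655 0.21 0 0 0 1;-0.0994 0.655 0.21 0 0 0 1;-0.0994 0.655 0.21 0 0 0 1;-0.0994 0.655 0.21 0 0 0 1;-0.0994 0.655 0.21 0 0 0 1;-0.0994 0.655 0.21 0 0 0 1")

```text
clock: 47.18
tcp_pos: [398.9, 204.6, 239.6]
tcp_rot: [-90.0, -0.0, -78.8]
contact_force: [0.1, 0.2, -1.7]
finger_gap: 44.6
```

```bash
python3 look.py x_w
```

```text
[398.93187424 204.64959853 239.59485926] [-9.00031899e+01 -1.96874330e-03 -7.87600322e+01] 47.175
```

View pics/x_w.png

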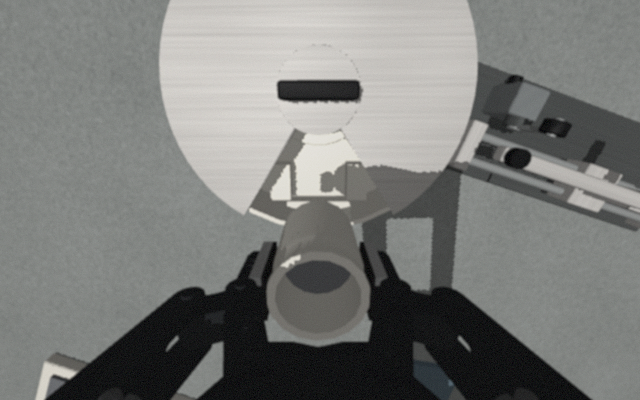

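>>> send_rows(increments="0.0005 0 -0.05 0 0 0 1;0.0005 0 -0.1 0 0 0 1;0.0005 0 -0.14 0 0 0 1;0.0005 0 -0.17 0 0 0 1;0.0005 0 -0.183 0 0 0 1;0.0005 0 -0.1908 0 0 0 1;0.0005 0 -0.1908 0 0 0 1;0.0005 0 -0.1908 0 0 0 -0.45;0.0005 0 -0.1908 0 0 0 -0.45;0.0005 0 -0.1908 0 0 0 -0.45;0.0005 0 -0.1908 0 0 0 -0.45;0.0005 0 -0.16 0 0 0 -0.45;0.0005 0 -0.11 0 0 0 -0.45;0.0005 0 -0.05 0 0 0 -0.45;0.0005 0 0.01 0 0 0 -1;0.0005 0 0.01 0 0 0 -1;0.0005 0 0.01 0 0 0 -1")

```text
clock: 49.35
tcp_pos: [398.7, 205.2, 249.1]
tcp_rot: [-90.0, -0.0, -78.7]
contact_force: [0.0, 0.3, -0.1]
finger_gap: 85.3
```

```bash
python3 look.py y_w
```

```text
[398.73062959 205.21087508 249.11011394] [-9.00245512e+01 -1.38893880e-03 -7.86767249e+01] 49.35
```

View pics/y_w.png

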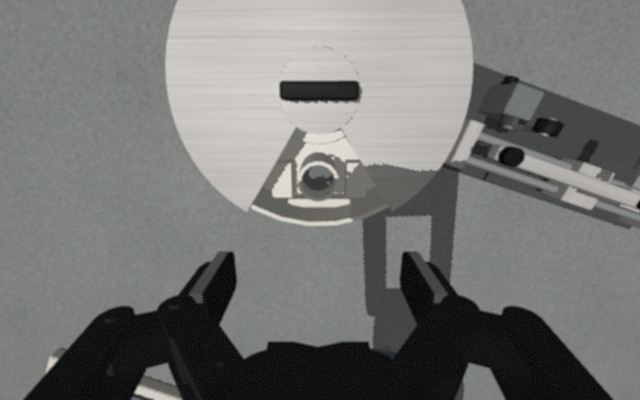

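>>> send_rows(increments="0.046 0.009 0 0 0 10 -1;0.0916 0.017 0 0 0 20 -1;0.0916 0.017 0 0 0 30 -1;0.0916 0.017 0 0 0 40 -1;0.0916 0.017 0 0 0 50 -1;0.0916 0.017 0 0 0 60 -1;0.0916 0.017 0 0 0 70 -1;0.0916 0.017 0 0 0 80 -1;0.0916 0.017 -0.04 0 0 90 -1;0.0916 0.017 -0.09 0 0 90 -1;0.0916 0.017 -0.13 0 0 90 -1;0.0916 0.017 -0.145 0 0 90 -1;0.0916 0.017 -0.145 0 0 90 -1;0.0916 0.017 -0.145 0 0 90 1;0.0916 0.017 -0.145 0 0 90 1;0.0916 0.017 -0.145 0 0 90 1;0.0916 0.017 -0.145 0 0 90 1;0.0916 0.017 -0.145 0 0 90 1;0.0916 0.017 -0.145 0 0 90 1;0.0916 0.017 -0.145 0 0 90 1")

```text
clock: 51.9
tcp_pos: [490.0, 222.2, 105.5]
tcp_rot: [-90.0, 0.1, 11.3]
contact_force: [-3.4, -0.1, 7.3]
finger_gap: 14.5
```

>>> send_rows(increments="0 0 0 0 0 9 1;0 0 0 0 0 18 1;0 0 0 0 0 27 1;0 0 0 0 0 36 1;0 0 0 0 0 45 1;0 0 0 0 0 54 1;0 0 0 0 0 63 1;0 0 0 0 0 72 1;0 0 0 0 0 72 1;0 0 0 0 0 72 1;0 0 0 0 0 72 -1;0 0 0 0 0 72 -1;0 0 0 0 0 72 -1;0 0 0 0 0 72 -1;0 0 0.05 0 0 72 -1;0 0 0.11 0 0 72 -1;0 0 0.17 0 0 72 -1;0 0 0.17 0 0 72 -1;0 0 0.17 0 0 72 -1")

```text
clock: 54.28
tcp_pos: [490.5, 222.2, 274.3]
tcp_rot: [-90.0, 0.0, 83.3]
contact_force: [0.5, -0.3, 0.2]
finger_gap: 85.5
```

```bash
python3 ov.py z_o 0
```

```text
[490.52560011 222.22926153 274.26047195] [-8.99917330e+01  6.04036610e-03  8.33201554e+01] 54.275
target [479.31413577 130.82269261   0.        ] radial deg -96.67
```

View pics/z_o.png

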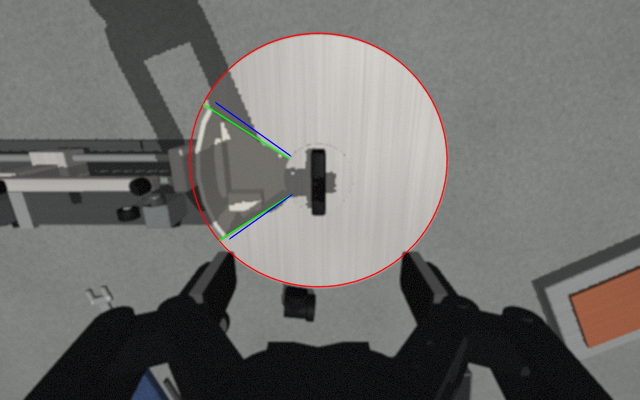

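>>> send_rows(increments="0.061 -0.608 0 0 0 -90 -1;0.061 -0.608 0 0 0 -90 -1;0.061 -0.608 0 0 0 -90 -1;0.061 -0.608 0 0 0 -90 -1;0.061 -0.608 0 0 0 -90 -1;0.061 -0.608 0 0 0 -90 -1;0.061 -0.608 0 0 0 -90 -1;0.061 -0.608 0 0 0 -90 -1;0.061 -0.608 0 0 0 -90 -1;0.061 -0.608 0 0 0 -90 -1;0.061 -0.608 -0.03 0 0 -90 -1;0.061 -0.608 -0.07 0 0 -90 -1;0.061 -0.608 -0.11 0 0 -90 -1;0.061 -0.608 -0.11 0 0 -90 -1;0.061 -0.608 -0.11 0 0 -90 -1;0.061 -0.608 -0.11 0 0 -90 -1")

```text
clock: 56.32
tcp_pos: [552.7, -386.4, 166.7]
tcp_rot: [-90.1, -0.2, -6.7]
contact_force: [0.4, -0.2, 0.6]
finger_gap: 85.4
```

```bash
python3 look.py aa_w
```

```text
[ 552.68024021 -386.43120763  166.71446606] [-90.12053654  -0.15673612  -6.6700308 ] 56.325
```

View pics/aa_w.png

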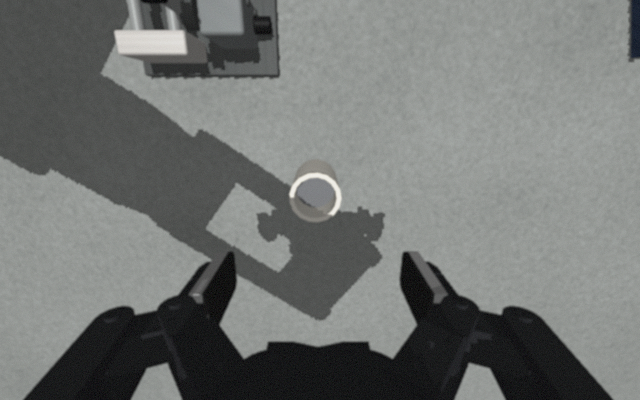

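>>> send_rows(increments="-0.0012 0.0025 -0.05 0 0 0 -1;-0.0012 0.0025 -0.1 0 0 0 -1;-0.0012 0.0025 -0.1347 0 0 0 -1;-0.0012 0.0025 -0.1347 0 0 0 -1;-0.0012 0.0025 -0.1347 0 0 0 1;-0.0012 0.0025 -0.1347 0 0 0 1;-0.0012 0.0025 -0.1347 0 0 0 1;-0.0012 0.0025 -0.1347 0 0 0 1;-0.0012 0.0025 -0.1347 0 0 0 1;-0.0012 0.0025 -0.1347 0 0 0 1")

```text
clock: 57.62
tcp_pos: [551.9, -384.5, 32.8]
tcp_rot: [-90.2, -0.2, -6.7]
contact_force: [0.4, 0.6, 6.9]
finger_gap: 45.1
```

Run:
```python
from h import *
import sys
s=bot.sense();print(s['tcp_pos'],s['tcp_rot'],s['contact_force'])
```

```text
[ 551.88855689 -384.46569543   32.7557919 ] [-90.16972851  -0.2143413   -6.67361389] [0.3770792  0.62774999 6.89016514]
```

>>> send_rows(increments="0 0 0.06 0 0 0 1;0 0 0.12 0 0 0 1;0 0 0.18 0 0 0 1;-0.0726 0.5153 0.21 0 0 0 1;-0.0726 0.5153 0.21 0 0 0 1;-0.0726 0.5153 0.21 0 0 0 1;-0.0726 0.5153 0.21 0 0 0 1;-0.0726 0.5153 0.21 0 0 0 1;-0.0726 0.5153 0.21 0 0 0 1;-0.0726 0.5153 0.21 0 0 0 1;-0.0726 0.5153 0.21 0 0 0 1;-0.0726 0.5153 0.21 0 0 0 1;-0.0726 0.5153 0.21 0 0 0 1;-0.0726 0.5153 0.21 0 0 0 1;-0.0726 0.5153 0.21 0 0 0 1;-0.0726 0.5153 0.21 0 0 0 1;-0.0726 0.5153 0.21 0 0 0 1")

```text
clock: 59.75
tcp_pos: [478.2, 131.5, 239.8]
tcp_rot: [-90.0, 0.0, -6.7]
contact_force: [-0.4, 0.1, -0.3]
finger_gap: 44.7
```

```bash
python3 look.py ab_w
```

```text
[478.15571399 131.49031516 239.82591115] [-9.00030120e+01  1.02905616e-02 -6.74486504e+00] 59.75
```

View pics/ab_w.png

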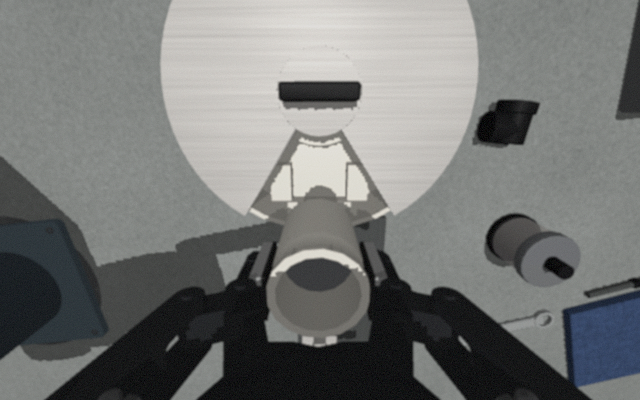

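>>> send_rows(increments="0.0005 0 -0.05 0 0 0 1;0.0005 0 -0.1 0 0 0 1;0.0005 0 -0.14 0 0 0 1;0.0005 0 -0.17 0 0 0 1;0.0005 0 -0.183 0 0 0 1;0.0005 0 -0.191 0 0 0 1;0.0005 0 -0.191 0 0 0 1;0.0005 0 -0.191 0 0 0 -0.45;0.0005 0 -0.191 0 0 0 -0.45;0.0005 0 -0.191 0 0 0 -0.45;0.0005 0 -0.191 0 0 0 -0.45;0.0005 0 -0.16 0 0 0 -0.45;0.0005 0 -0.11 0 0 0 -0.45;0.0005 0 -0.05 0 0 0 -0.45;0.0005 0 0.01 0 0 0 -1;0.0005 0 0.01 0 0 0 -1;0.0005 0 0.01 0 0 0 -1")

```text
clock: 61.92
tcp_pos: [478.1, 132.1, 249.6]
tcp_rot: [-90.0, 0.0, -6.7]
contact_force: [0.3, -0.6, -0.6]
finger_gap: 85.8
```

```bash
python3 look.py ac_w
```

```text
[478.12278503 132.09915038 249.61610792] [-9.00022006e+01  7.11317652e-03 -6.67629958e+00] 61.925
```

View pics/ac_w.png

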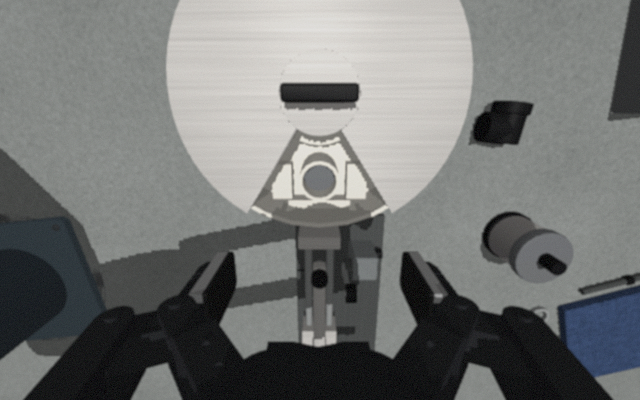

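>>> send_rows(increments="-0.028 -0.2506 0 0 0 0 -1;-0.028 -0.2506 0 0 0 0 -1;-0.028 -0.2506 0 0 0 0 -1;-0.028 -0.2506 0 0 0 0 -1;-0.028 -0.2506 0 0 0 0 -1;-0.028 -0.2506 0 0 0 0 -1;-0.028 -0.2506 0 0 0 0 -1;-0.028 -0.2506 0 0 0 0 -1")

```text
clock: 62.98
tcp_pos: [450.6, -117.0, 249.8]
tcp_rot: [-90.0, 0.0, -6.5]
contact_force: [0.2, -0.3, 0.8]
finger_gap: 85.2
```

```bash
python3 look.py ad_w;  python3 - <<'E'
from h import *
s=bot.sense();m=bot.camera_model('wrist');R,t=wristRt(m,s)
print(s['tcp_pos'],w2pix(m,[450.2,-118.5,160],R,t))
E
```

```text
[ 450.64354788 -116.96974807  249.76643378] [-8.99820455e+01  1.44491420e-02 -6.52962068e+00] 62.975
[ 450.63807822 -117.11861458  249.85232955] [316.0412906  203.31238321]
```

View pics/ad_w.png

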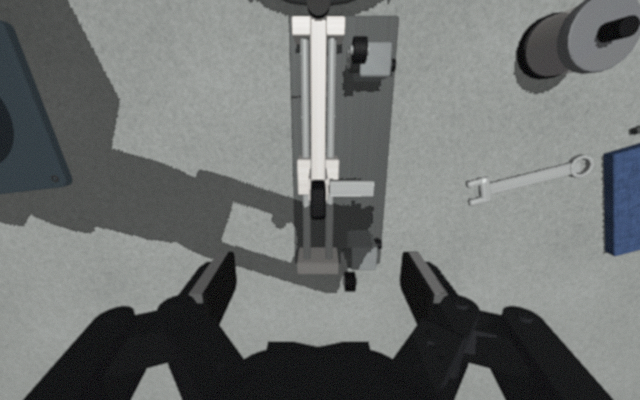

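>>> send_rows(increments="0.0005 -0.0005 -0.05 0 0 0 -1;0.0005 -0.0005 -0.1 0 0 0 -1;0.0005 -0.0005 -0.118 0 0 0 -1;0.0005 -0.0005 -0.118 0 0 0 -1;0.0005 -0.0005 -0.118 0 0 0 1;0.0005 -0.0005 -0.118 0 0 0 1;0.0005 -0.0005 -0.118 0 0 0 1;0.0005 -0.0005 -0.118 0 0 0 1;0.0005 -0.0005 -0.118 0 0 0 1;0.0005 -0.0005 -0.118 0 0 0 1;0.0005 -0.0005 -0.118 0 0 0 1")

```text
clock: 64.4
tcp_pos: [450.2, -119.0, 132.6]
tcp_rot: [-90.0, 0.1, -6.7]
contact_force: [-5.7, -0.1, 6.2]
finger_gap: 13.0
```

```bash
python3 look.py ae_w
python3 - <<'E'
from h import *
crop('pics/ae_w.png',200,0,240,200,3,'pics/ae_c.png')
E
```

```text
[ 450.21207094 -118.97547574  132.55218328] [-9.00159756e+01  6.82740578e-02 -6.66770317e+00] 64.4
```

View pics/ae_w.png

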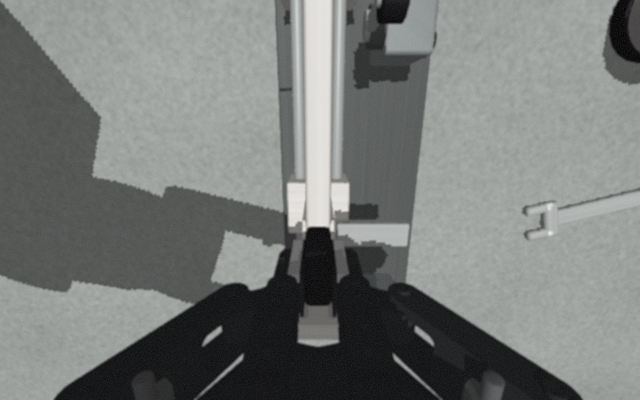

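>>> send_rows(increments="0.0014 0.0116 0 0 0 0 1;0.0028 0.0232 0 0 0 0 1;0.0042 0.0348 0 0 0 0 1;0.0056 0.0464 0 0 0 0 1;0.007 0.058 0 0 0 0 1;0.0084 0.0696 0 0 0 0 1;0.0096 0.0812 0 0 0 0 1;0.0104 0.0885 0 0 0 0 1;0.0104 0.0885 0 0 0 0 1;0.0104 0.0885 0 0 0 0 1")

```text
clock: 65.7
tcp_pos: [460.5, -29.9, 132.5]
tcp_rot: [-90.0, 0.1, -6.7]
contact_force: [-4.0, 1.6, 7.4]
finger_gap: 12.8
```

```bash
python3 look.py af_w
python3 - <<'E'
from h import *
im=bot.get_image('top');cv2.imwrite('pics/af_t.png',im[:,:,::-1])
crop('pics/af_t.png',150,170,260,130,3,'pics/af_tc.png')
im=bot.get_image('side');cv2.imwrite('pics/af_s.png',im[:,:,::-1])
crop('pics/af_s.png',225,140,200,200,3,'pics/af_sc.png')
E
```

```text
[460.54316406 -29.94030402 132.53347201] [-8.99751777e+01  7.54128847e-02 -6.65361906e+00] 65.7
```

View pics/af_w.png

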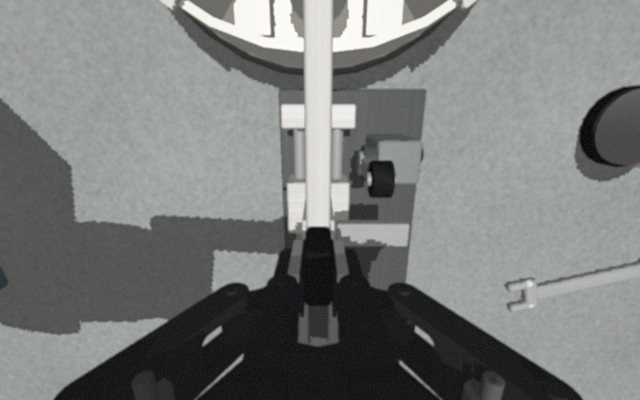

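View pics/af_tc.png

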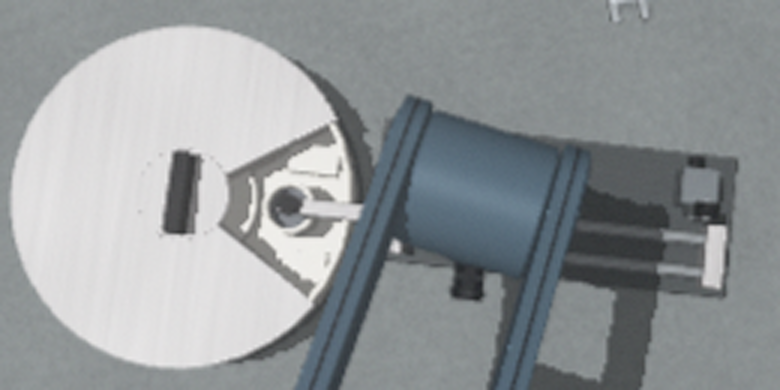

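View pics/af_sc.png

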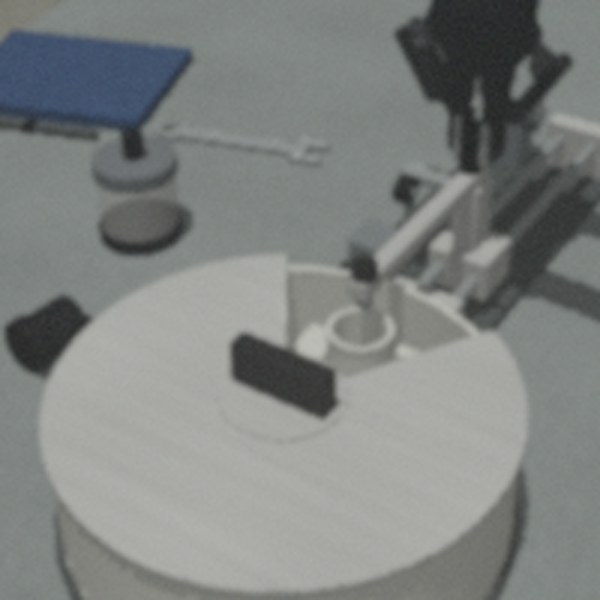

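Run:
```python
from h import *
crop('pics/af_t.png',195,205,80,60,9,'pics/af_tz.png')
m=bot.camera_model('top')
off=np.array([.18,-.51]) # obs - pred was -(...)
th=np.radians(-6.67);c=np.array([490,222.2,0])
D=lambda x,y,z:c+[x*np.cos(th)-y*np.sin(th),x*np.sin(th)+y*np.cos(th),z]
print('handle',w2pix(m,D(0,0,128)))
for y in (-88,-92,-96): print(y,w2pix(m,D(0,y,126)),w2pix(m,D(0,y,103)))
```

```text
handle [208.84298331 232.69973516]
-88 [243.43700493 236.67696431] [244.50862722 237.26208169]
-92 [245.00262496 236.8551041 ] [246.0474827  237.43717427]
-96 [246.56823214 237.03324242] [247.58632577 237.61226544]
```

View pics/af_tz.png

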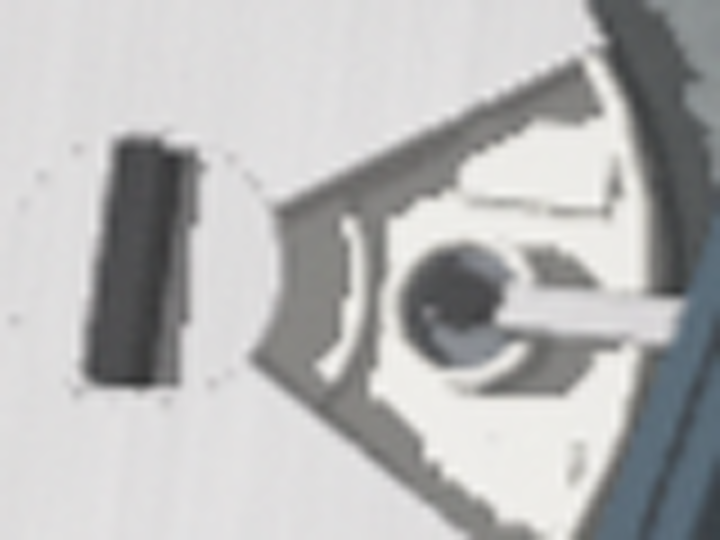

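>>> send_rows(increments="0.0003 0.002 0 0 0 0 1;0.0005 0.0043 0 0 0 0 1;0.0005 0.0043 0 0 0 0 1;0.0005 0.0043 0 0 0 0 1;0.0005 0.0043 0 0 0 0 -1;0.0005 0.0043 0 0 0 0 -1;0.0005 0.0043 0 0 0 0 -1;0.0005 0.0043 0 0 0 0 -1;0.0005 0.0043 0 0 0 0 -1;0.0005 0.0043 0.05 0 0 0 -1;0.0005 0.0043 0.1 0 0 0 -1;0.0005 0.0043 0.15 0 0 0 -1;0.0005 0.0043 0.15 0 0 0 -1;0.0005 0.0043 0.15 0 0 0 -1")

```text
clock: 67.6
tcp_pos: [461.6, -26.1, 281.4]
tcp_rot: [-90.0, 0.0, -6.7]
contact_force: [0.7, -0.8, -0.1]
finger_gap: 85.2
```

```bash
python3 look.py ag_w
python3 - <<'E'
from h import *
im=bot.get_image('top');cv2.imwrite('pics/ag_t.png',im[:,:,::-1])
crop('pics/ag_t.png',195,205,80,60,9,'pics/ag_tz.png')
E
```

```text
[461.57196119 -26.09349877 281.43108634] [-8.99965486e+01  2.37480398e-02 -6.67897742e+00] 67.6
```

View pics/ag_w.png

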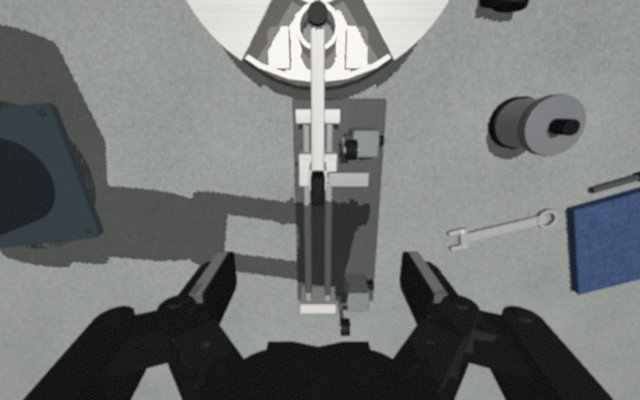

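View pics/ag_tz.png

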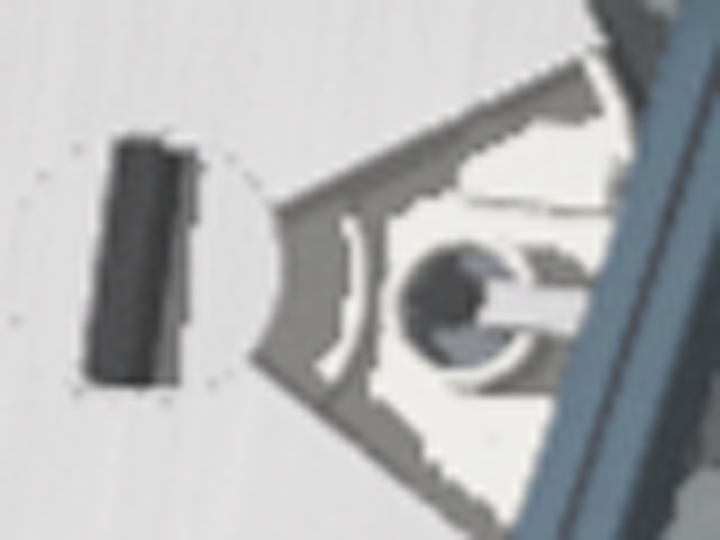

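>>> send_rows(increments="0.0184 0.157 0 0 0 0 -1;0.0184 0.157 0 0 0 0 -1;0.0184 0.157 0 0 0 0 -1;0.0184 0.157 0 0 0 0 -1;0.0184 0.157 0 0 0 0 -1;0.0184 0.157 0 0 0 0 -1;0.0184 0.157 0 0 0 0 -1")

```text
clock: 68.58
tcp_pos: [480.3, 129.8, 281.8]
tcp_rot: [-90.0, 0.0, -6.8]
contact_force: [-0.0, -0.4, 0.3]
finger_gap: 85.2
```

Run:
```python
from h import *
s=bot.sense();im=bot.get_image('wrist')[:,:,::-1].copy();m=bot.camera_model('wrist');R,t=wristRt(m,s);print(s['tcp_pos'])
th=np.radians(-6.67);c=np.array([490,222.2,0])
D=lambda x,y,z:c+[x*np.cos(th)-y*np.sin(th),x*np.sin(th)+y*np.cos(th),z]
cv2.imwrite('pics/ah_w.png',im)
x0,y0,w,h,k=230,60,180,190,4
z=cv2.resize(im[y0:y0+h,x0:x0+w],None,fx=k,fy=k,interpolation=cv2.INTER_CUBIC)[:600]
q=lambda X:tuple(int(v) for v in ((w2pix(m,X,R,t)+.5-[x0,y0])*k))
for X,col in [(D(0,-92,126),(0,0,255)),(D(0,-92,103),(255,0,0)),(D(0,-250,160),(0,0,255)),(D(0,0,128),(0,0,255))]: cv2.circle(z,q(X),3,col,-1);print(q(X))
P=[D(23*np.cos(a),-92+23*np.sin(a),86) for a in np.linspace(0,6.28,60)]
cv2.polylines(z,[np.array([q(p) for p in P])],True,(0,200,0),1)
P=[c+[148*np.cos(a),148*np.sin(a),96] for a in np.linspace(0,6.28,200)]
cv2.polylines(z,[np.array([q(p) for p in P])],True,(0,200,0),1)
for a in (-33,33):
    b=np.radians(-90+a);cv2.line(z,q(D(40*np.cos(b),40*np.sin(b),96)),q(D(148*np.cos(b),148*np.sin(b),96)),(0,200,0),1)
cv2.imwrite('pics/ah_o.png',z)
```

```text
[480.31536708 129.82562705 281.83917071]
(344, 489)
(345, 469)
(345, 1056)
(343, 127)
```

View pics/ah_o.png

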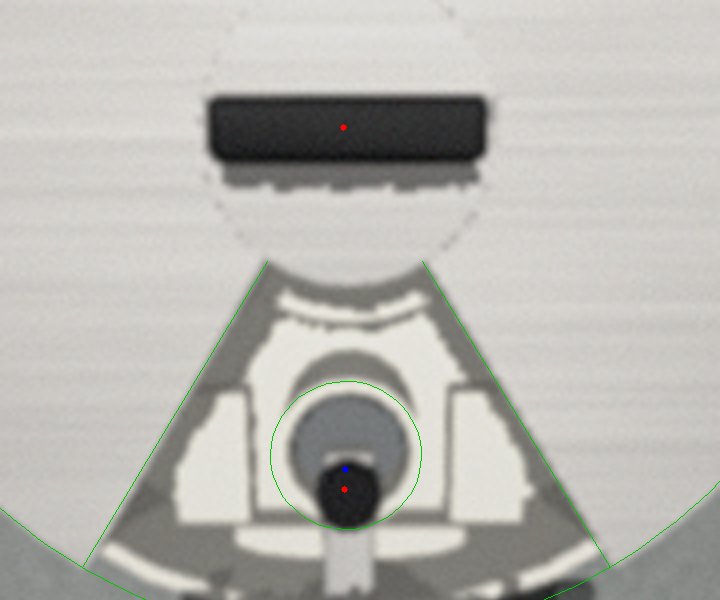

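Run:
```python
from plant import bot
print(bot.finish_job(), bot.sense()['clock'])
```

```text
the job is handed in; nothing more can be done
the job is handed in; nothing more can be done
```

The sampler is ready for the night run, and I handed the job in at about 69 s of the 210 s allowed. No verdict was reported.

- **Switches:** I pushed the carousel-end arm, then the outer arm, about 28–30 mm aside each. That is roughly 0.6 rad, past the 0.44 trip and well short of the 1.2 end stop. Each was held for at least half a second. The pictures show the carousel-end arm back upright. I only saw the outer arm upright in wider views, with nothing touching it.
- **Bottles:** All four were on the bench, and each now stands alone in a compartment: 2, 3, 4 and 0 (the one nearest the rods), in that order. One bottle had been knocked about 6 cm aside during the run, so I found it again before picking it. I looked after each placing, and all four stood upright in their wells.
- **Cover:** The opening is over compartment 0, and its edges match the computed outline in the last wrist picture.
- **Drip head:** My first slide stopped about 4–5 mm short, so I moved it on. The last wrist picture puts the spout within about 1 mm of the compartment's middle. The top camera suggests about 1.5 mm too far in, within its roughly 2 mm calibration.

No force reading came near the limits. I left the spanner, trap and elbow alone, and the arm ended clear of everything.

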